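# Turn the blocks to the next face, hitch-pin them and gauge again

## Task

Make the first gauging pass by sliding the gauge carriage to its left-hand stop and leave it there. Then lift, turn and reseat each block on its post (two or three posts are loaded) so that its blue face meets the brass locating bar, and lock it: push a red hitch pin from the carriage side through the cross hole of its post until the pin's shoulder is home, and swing its sprung loop (yellow crossbar) over the top of the post so that it snaps down around the far side. When every block is locked, make the second pass by sliding the carriage back to its right-hand stop; do not disturb the vise, V-block or yellow bin.

Things in the scene. Friction and masses are not known exactly. Their poses are not given: they have to be found in the camera images.
- fixture: Fixed green gauging fixture, base 150 x 420 x 12 mm. Origin on the bench under the middle post; x from the carriage rail (x = -58) across the posts to the brass bar, y left along the row. Posts: 24 mm diameter at y = -110, 0, 110, tapered tops at z = 84.5. Cross hole in each along x, a 13 mm square window, axis z = 65. Locating bar along y: near side x = 27.5, top z = 30. Rail end stops z = 34.
- carriage (a joint): Grey gauge carriage on the rail: 0 m = at the right-hand stop (fixture y = -165 mm), 0.33 m = at the left-hand stop (y = +165 mm). It stays where left; about 2 N of friction plus drag with speed.
- carriage_knob (a point): Middle of the carriage's upright black knob, 22 mm in diameter and 28 mm tall; at fixture x = -92 mm; this point is 60 mm above the bench and the knob's top is 74 mm above it.
- block1: Aluminium block 52 x 52 x 40 mm, about 0.2 kg, with a 28 mm square bore from top to bottom, over a post on the fixture base (underside 12 mm above the bench). Origin at the centre of its underside; its +x face is dyed blue (blue stripe along that edge of the top too), at the start a quarter or half turn away from the bar. May be absent.
- block2: Aluminium block 52 x 52 x 40 mm, about 0.2 kg, with a 28 mm square bore from top to bottom, over a post on the fixture base (underside 12 mm above the bench). Origin at the centre of its underside; its +x face is dyed blue (blue stripe along that edge of the top too), at the start a quarter or half turn away from the bar. May be absent.
- block3: Aluminium block 52 x 52 x 40 mm, about 0.2 kg, with a 28 mm square bore from top to bottom, over a post on the fixture base (underside 12 mm above the bench). Origin at the centre of its underside; its +x face is dyed blue (blue stripe along that edge of the top too), at the start a quarter or half turn away from the bar. May be absent.
- blue1 (a point): Centre of the blue (+x) face of block 1: 26 mm out from the block's axis, 20 mm above its underside.
- blue2 (a point): Centre of the blue (+x) face of block 2: 26 mm out from the block's axis, 20 mm above its underside.
- blue3 (a point): Centre of the blue (+x) face of block 3: 26 mm out from the block's axis, 20 mm above its underside.
- pin1: Red hitch pin lying on its flat dark foot plate, 0.25 kg; fits any post. Origin on the underside below the grip tab's middle; x along the shank to the tip. Foot x = -38 to 17.5, 40 wide, 6 thick; head 22 wide, 22 high, x = -26.5 to shoulder 17.5; grip tab x = -10 to 10, 12 thick in y, z = 22 to 47. Shank axis z = 11. Home, the origin is 29.5 short of the post's axis and 11 below the hole's axis.
- pin2: Red hitch pin lying on its flat dark foot plate, 0.25 kg; fits any post. Origin on the underside below the grip tab's middle; x along the shank to the tip. Foot x = -38 to 17.5, 40 wide, 6 thick; head 22 wide, 22 high, x = -26.5 to shoulder 17.5; grip tab x = -10 to 10, 12 thick in y, z = 22 to 47. Shank axis z = 11. Home, the origin is 29.5 short of the post's axis and 11 below the hole's axis.
- pin3: Red hitch pin lying on its flat dark foot plate, 0.25 kg; fits any post. Origin on the underside below the grip tab's middle; x along the shank to the tip. Foot x = -38 to 17.5, 40 wide, 6 thick; head 22 wide, 22 high, x = -26.5 to shoulder 17.5; grip tab x = -10 to 10, 12 thick in y, z = 22 to 47. Shank axis z = 11. Home, the origin is 29.5 short of the post's axis and 11 below the hole's axis.
- tip1 (a point): Tapered tip of the shank of pin 1, on its axis, 50 mm ahead of the pin's origin; the steel shank is 10 mm in diameter. Home, it stands about 20 mm beyond the post's axis.
- tip2 (a point): Tapered tip of the shank of pin 2, on its axis, 50 mm ahead of the pin's origin; the steel shank is 10 mm in diameter. Home, it stands about 20 mm beyond the post's axis.
- tip3 (a point): Tapered tip of the shank of pin 3, on its axis, 50 mm ahead of the pin's origin; the steel shank is 10 mm in diameter. Home, it stands about 20 mm beyond the post's axis.
- loop1 (a joint): Steel wire loop with yellow crossbar sleeve of pin 1, hinged across the head at x = -20, z = 11 mm. 0 rad = open, leaning back 45 degrees above level, away from the tip; 0.79 = straight up; 2.356 = closed, level forward around post and tip. Its weight (0.05 kg) holds it open; a light torsion spring pulls it shut: once pushed past about 0.5 it snaps over by itself.
- loop2 (a joint): Steel wire loop with yellow crossbar sleeve of pin 2, hinged across the head at x = -20, z = 11 mm. 0 rad = open, leaning back 45 degrees above level, away from the tip; 0.79 = straight up; 2.356 = closed, level forward around post and tip. Its weight (0.05 kg) holds it open; a light torsion spring pulls it shut: once pushed past about 0.5 it snaps over by itself.
- loop3 (a joint): Steel wire loop with yellow crossbar sleeve of pin 3, hinged across the head at x = -20, z = 11 mm. 0 rad = open, leaning back 45 degrees above level, away from the tip; 0.79 = straight up; 2.356 = closed, level forward around post and tip. Its weight (0.05 kg) holds it open; a light torsion spring pulls it shut: once pushed past about 0.5 it snaps over by itself.
- bar1 (a point): Middle of the crossbar of the loop of pin 1, 80 mm from the hinge, in the middle of a yellow sleeve 12 mm thick and 30 mm long; the two wire legs (5 mm) lie 18 mm either side of the pin's middle plane.
- bar2 (a point): Middle of the crossbar of the loop of pin 2, 80 mm from the hinge, in the middle of a yellow sleeve 12 mm thick and 30 mm long; the two wire legs (5 mm) lie 18 mm either side of the pin's middle plane.
- bar3 (a point): Middle of the crossbar of the loop of pin 3, 80 mm from the hinge, in the middle of a yellow sleeve 12 mm thick and 30 mm long; the two wire legs (5 mm) lie 18 mm either side of the pin's middle plane.
- vise: Bystander: small blue machine vise, 100 x 60 x 52 mm, origin at the centre of its underside. Leave alone.
- vblock: Bystander: bare steel V-block, 70 x 50 x 46 mm, origin at the centre of its underside. Leave alone.
- bin: Bystander: empty yellow parts bin, 130 x 90 x 60 mm, origin at the centre of its underside. Leave alone.
There are look-alikes about, which are no part of the job. What is shaped like the block1 but green is not meant. Leave any purple look-alike of the pin2 alone.

How it is judged:
By the outcome, as a careful person would: the job done as asked, in the order asked, and still so for the second after the job is handed in, with the robot touching nothing.
Of block1, block2, block3 only 2 to 3 are there at a start; the rules pass over those that are not, and their reading is None.
At some moment in a run one of pin1, pin2, pin3 may be knocked a few centimetres aside while the robot is not near it.
It also fails if it takes over 210 s, if anything falls off the work surface, if the arm or the gripper's body presses on something with over 40 N, if the wrist force passes 120 N, or if a joint passes its speed limit or range.

## Robot

A 6-joint arm with a two-finger parallel gripper is mounted at the origin on the work surface. World frame = base frame: x ahead of the robot, y to its left, z up, the work surface at z = 0. Lengths are in m, angles in rad, forces in N, time in s.
With the tool pointing down it reaches from about 0.25 to 0.725 m from the base axis. Payload 4 kg.
Tool frame: the origin (TCP) lies midway between the tips of the shut fingers; the grasp point (between the pads) lies 19 mm behind it; z points along the fingers, y is the line along which they close (so a half turn about z gives the same grasp; the last joint's range is limited). The gripper opens to 85 mm and grips with 20 to 120 N. Pads are 22 mm wide; open, the fingers measure 114 mm over their backs; the gripper's body (76 mm by 85 mm) begins 54 mm behind the grasp point. The pads swing forward as they close: fully open they stand 13 mm farther back than shut.
Start: joints at [-1.317, 0.241, 0.005, 1.335, 0, 1.571], TCP at [0.126, -0.484, 0.203] pointing down, gripper open.
Joint ranges: [-2.72, 2.72], [-1.05, 1.87], [-1.09, 1.28], [-1.99, 2.15], [-1.42, 1.44], [-3.14, 3.14]. Speed limits (rad/s): [2.79, 2.79, 3.14, 3.14, 3.14, 3.14].

## Interface

Orientations are given as a unit quaternion [x, y, z, w].
In Python, from workcell import get_obs, camera, job_done, silhouettes gives the robot as it stands. The module is installed in compiled form; this text tells all that it offers.
- The arm moves only by the tool drive_tool, never from a script. Its argument "increments" is a list of rows, each a list of 3 entries, a list of its own where there are three numbers: the shift along the world's x, y, z in mm, then the turn, a rotation vector about the world's x, y, z in degrees, then the opening, from 0 (shut) to 1 (fully open). A call has 1 to 8 rows; each row shifts and turns the commanded pose from where the row before left it; what a row does not reach is not made up. A row lasts 1/12 s, in which the tool goes at most 41.7 mm and 7.16 degrees, less where a joint would pass 70% of its speed; a pose out of reach is approached as far as the arm can. A call is refused whole if a number of a shift passes 41.7 or a number of a turn 7.16, either way. A call with a gripper value outside its range is refused whole. The fingers move at their own pace and stop on an object; the grip force is fixed at half the most. Time passes only in rows, so rows that do not move let the fingers close. It gives the time, the measured TCP pose, the force, the opening and the grip force at its end, in the units of the state.
- get_obs(): the state, without advancing time (a new reading comes with each control period).
- camera(name): name is "scene" or "top" or "wrist"; returns a dict with "image" (400x640x3 uint8, red, green, blue), "K" (3x3 intrinsics, pixels), "k1" (the pictures are not rectified: a ray, as slopes to the right and down, at radius r is drawn at 1 + k1 r^2 times it, then the intrinsics apply), "view" (4x4, takes a point from world to camera coordinates). Camera axes: x right, y down, z forward; pixel columns grow to the right and rows downward; lengths in m; the calibration is good to about 2 mm. A picture is of the moment at which its call begins. There is no depth.
- job_done(): hands the job in; it is judged then, once.
Trained networks look in a picture, given as the dict that the camera call returned (one of the last four; its "shot" number tells which), for a name from the list of things; names that differ only in an ending like _2 or _b are one class to them, and where a whole thing is asked for, a point or a joint stands for the part that bears it (a point fixed in the world has none). Each returns a list of dicts, best first, with "conf" (0 to 1); they miss things now and then, are a little off and sometimes report something else, mostly with a low value. They report only what shows in the picture. A call takes as long as a camera call. They do not tell look-alikes from the thing itself.
- silhouettes(query, picture): "region" (400x640 bool, what is visible of it) and "bbox" ([left, top, right, bottom] in pixels, round what is visible of it).
The state is a dict: "clock": time; "joint_pos": joint angles; "joint_vel": joint speeds; "tau": joint torques, N m; "eef_pos": TCP position; "tool_rot": TCP orientation; "ft_force": force on the tool from outside, world axes, zero at the start; "ft_torque": the same for the moment, N m; "grip_width": finger opening in m; "grasp_force": force on a finger pad.
Only numpy, scipy, OpenCV 4.12 (cv2) and the standard library are available. Lean on these libraries where they do the work, as an engineer would, in place of code of your own. Each camera call takes 0.05 s, during which the arm holds its last target. There are 200 camera calls.

## Working session

There is one attempt and no reset: what is moved stays moved. The work goes in short steps, Python scripts to look and compute and a tool call to move; the robot and the scene stay as the last step left them, time stands still between calls to the robot, and variables do not carry over. Pictures are saved under pics/ and viewed, at most 14 in all, crops included, and the job is handed in when it is done.

Besides the shell and the picture viewer there is one more tool, called after "Emit:" as name([rows], argument=value, ...), one row to a line, values as JSON. drive_tool: Moves the arm, as the interface text tells. Its arguments: {"type":"object","properties":{"increments":{"type":"array"}},"required":["increments"]}

```bash
mkdir -p pics; cat > h.py <<'E'
import numpy as np, cv2
from workcell import get_obs, camera, job_done, silhouettes
def save(c,name,box=None,s=1):
    im=c["image"]
    if box: im=im[box[1]:box[3],box[0]:box[2]]
    if s!=1: im=cv2.resize(im,None,fx=s,fy=s,interpolation=cv2.INTER_CUBIC)
    cv2.imwrite("pics/"+name+".png",im[:,:,::-1])
def proj(c,P):
    P=np.atleast_2d(P); V=np.array(c["view"]); q=P@V[:3,:3].T+V[:3,3]
    s=q[:,:2]/q[:,2:]; r2=(s**2).sum(1,keepdims=True); s=s*(1+c["k1"]*r2)
    K=np.array(c["K"]); return s@K[:2,:2].T+K[:2,2]
def unproj(c,uv,z):
    uv=np.atleast_2d(np.array(uv,float)); K=np.array(c["K"]); V=np.array(c["view"])
    d=(uv-K[:2,2])/np.array([K[0,0],K[1,1]]); s=d.copy()
    for _ in range(20): s=d/(1+c["k1"]*(s**2).sum(1,keepdims=True))
    R=V[:3,:3]; o=-R.T@V[:3,3]; ray=np.c_[s,np.ones(len(s))]@R
    return o+ray*((z-o[2])/ray[:,2])[:,None]
def obs():
    o=get_obs(); print({k:np.round(o[k],3).tolist() for k in("clock","joint_pos","eef_pos","tool_rot","ft_force","grip_width","grasp_force")})
    return o
E
python3 - <<'E'
from h import *
a=camera("top"); save(a,"top0",None,1.25); b=camera("scene"); save(b,"scene0",None,1.25)
for c in(a,b): print(c["K"],c["k1"],np.round(c["view"],3).tolist())
for c,n in((a,"top"),(b,"scene")):
  for q in("fixture","carriage","block1","pin1","loop1","vise","vblock","bin"):
    for s in silhouettes(q,c): print(n,q,round(s["conf"],2),np.round(s["bbox"]).tolist())
obs()
E
```

```text
[[370.11091378   0.         320.29221584]
 [  0.         370.11091378 198.66761685]
 [  0.           0.           1.        ]] 0.008776445639221104 [[-0.017, -1.0, -0.007, -0.016], [-0.99, 0.018, -0.138, 0.59], [0.138, 0.005, -0.99, 1.019], [0.0, 0.0, 0.0, 1.0]]
[[367.87117478   0.         318.20692975]
 [  0.         367.87117478 201.5116837 ]
 [  0.           0.           1.        ]] -0.036207660109993905 [[0.383, 0.924, -0.013, -0.199], [0.699, -0.299, -0.65, -0.393], [-0.604, 0.24, -0.76, 1.342], [0.0, 0.0, 0.0, 1.0]]
top fixture 0.91 [240.0, 159.0, 383.0, 216.0]
top fixture 0.17 [265.0, 234.0, 311.0, 252.0]
top carriage 0.77 [364.0, 191.0, 371.0, 220.0]
top block1 0.9 [282.0, 110.0, 310.0, 138.0]
top block1 0.73 [308.0, 166.0, 323.0, 189.0]
top block1 0.6 [269.0, 168.0, 286.0, 187.0]
top pin1 0.83 [265.0, 236.0, 309.0, 251.0]
top pin1 0.75 [443.0, 232.0, 497.0, 261.0]
top pin1 0.73 [417.0, 230.0, 438.0, 272.0]
top pin1 0.63 [179.0, 223.0, 201.0, 271.0]
top pin1 0.25 [184.0, 266.0, 198.0, 270.0]
top loop1 0.57 [417.0, 254.0, 437.0, 275.0]
top loop1 0.51 [492.0, 235.0, 495.0, 244
[... 616 characters left out ...]
402.0, 118.0, 431.0, 158.0]
scene pin1 0.79 [402.0, 114.0, 431.0, 157.0]
scene pin1 0.59 [119.0, 204.0, 171.0, 227.0]
scene pin1 0.57 [311.0, 157.0, 353.0, 175.0]
scene loop1 0.7 [311.0, 155.0, 325.0, 168.0]
scene loop1 0.64 [114.0, 214.0, 155.0, 223.0]
scene loop1 0.48 [182.0, 173.0, 191.0, 201.0]
scene loop1 0.47 [399.0, 117.0, 420.0, 143.0]
scene vise 0.75 [433.0, 171.0, 483.0, 215.0]
scene vblock 0.77 [319.0, 254.0, 354.0, 296.0]
scene bin 0.85 [174.0, 241.0, 227.0, 311.0]
{'clock': 0.9, 'joint_pos': [-1.317, 0.241, 0.005, 1.335, 0.0, 1.571], 'eef_pos': [0.126, -0.484, 0.203], 'tool_rot': [0.992, 0.127, 0.0, 0.0], 'ft_force': [0.087, 0.62, 0.939], 'grip_width': 0.085, 'grasp_force': 0.0}
```

View pics/top0.png

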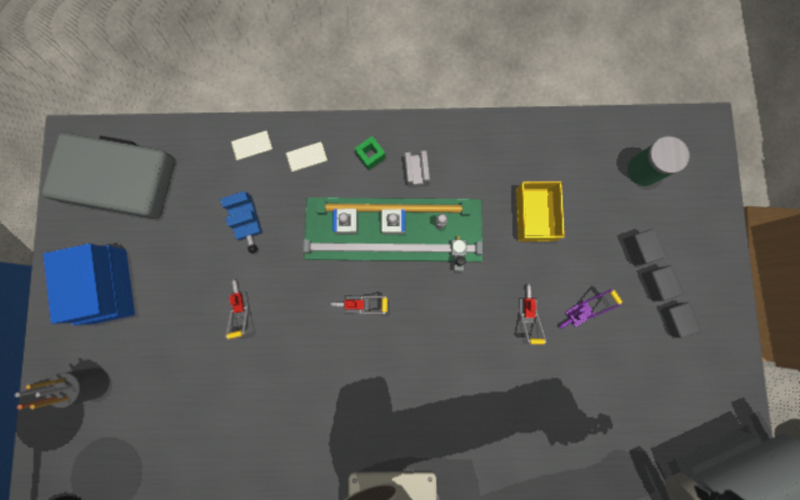

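View pics/scene0.png

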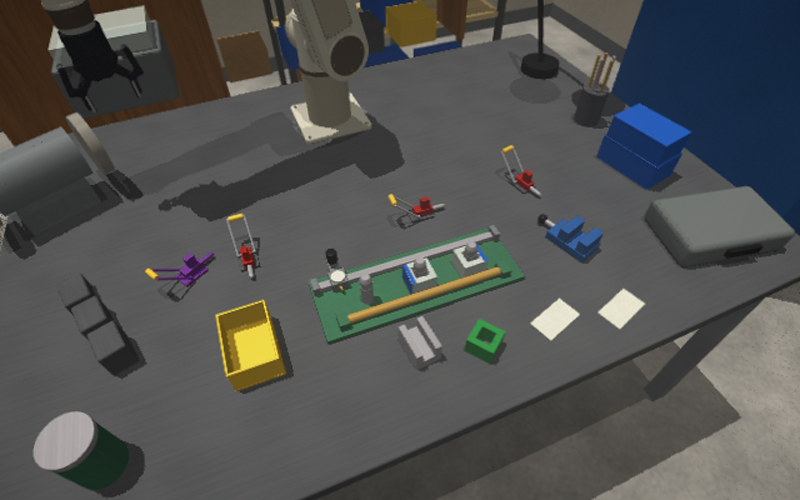

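Top (1.25x): red pins at (237,300), (360,304), (529,302). The purple look-alike is at (585,310). White blocks sit on the left post (344,219) and the middle post (393,219); the right post is empty. The green block look-alike is at (370,152), and the carriage is at right (458,250). The pieces I want are the red pins and the two white blocks.

```bash
python3 - <<'E'
from h import *
a=camera("top"); save(a,"top1",(230,145,400,260),4.5)
hsv=cv2.cvtColor(a["image"],cv2.COLOR_RGB2HSV)
s=[x for x in silhouettes("fixture",a)][0]; m=np.zeros((400,640),np.uint8); l,t,r,b=[int(v) for v in s["bbox"]]; m[t-3:b+4,l-4:r+5]=1
g=((hsv[...,0]>50)&(hsv[...,0]<90)&(hsv[...,1]>90)&(m>0)).astype(np.uint8)
pts=np.argwhere(g)[:,::-1].astype(np.float32)
box=cv2.boxPoints(cv2.minAreaRect(pts)); P=unproj(a,box,0.012); print(P.round(4).tolist(), P.mean(0))
# red pins: per blob
red=((hsv[...,0]<6)|(hsv[...,0]>174))&(hsv[...,1]>150)&(hsv[...,2]>60)
yel=(hsv[...,0]>18)&(hsv[...,0]<32)&(hsv[...,1]>150)
for nm,mm,z in(("red",red,.035),("yel",yel,.065)):
    n,lab,st,cen=cv2.connectedComponentsWithStats(mm.astype(np.uint8))
    for i in range(1,n):
        if st[i,4]>6: print(nm,cen[i].round(1),st[i,4],unproj(a,cen[i],z).round(3))
E
```

```text
[[0.5729, 0.1991, 0.012], [0.7217, 0.1994, 0.012], [0.7097, -0.2225, 0.012], [0.5616, -0.215, 0.012]] [ 0.6414578  -0.00973797  0.012     ]
red [189.  241.6] 132 [[0.475 0.349 0.035]]
red [423.6 245.8] 128 [[ 0.451 -0.315  0.035]]
red [283. 243.] 105 [[0.466 0.082 0.035]]
yel [431.7 168.6] 1722 [[ 0.667 -0.342  0.065]]
yel [318.6 165.8] 420 [[ 0.681 -0.023  0.065]]
yel [492.5 237.3] 48 [[ 0.471 -0.497  0.065]]
yel [307.  243.5] 50 [[0.463 0.012 0.065]]
yel [187.  267.3] 50 [[0.404 0.341 0.065]]
yel [429.6 272.5] 45 [[ 0.379 -0.32   0.065]]
yel [ 22.6 309.1] 10 [[0.301 0.778 0.065]]
yel [ 34.4 322.6] 13 [[0.266 0.744 0.065]]
yel [ 26.2 324.9] 12 [[0.26  0.765 0.065]]
```

View pics/top1.png

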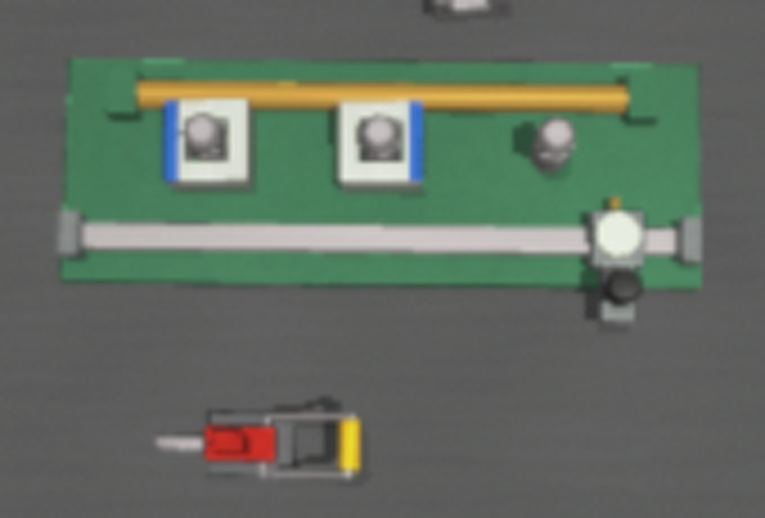

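```bash
python3 - <<'E'
from h import *
a=camera("top")
f=lambda u,v:(230+u/4.5-.4,145+v/4.5-.4)
print(unproj(a,[f(202,130),f(380,130),f(557,132)],.0845).round(4))
print("knob",unproj(a,[f(623,285)],.074).round(4))
w=camera("wrist"); save(w,"w0"); V=np.array(w["view"]); print(V.round(3).tolist(), (-V[:3,:3].T@V[:3,3]).round(3), w["K"][0,0])
E
```

```text
[[ 0.6567  0.0995  0.0845]
 [ 0.6547 -0.0103  0.0845]
 [ 0.6514 -0.1192  0.0845]]
knob [[ 0.5572 -0.1578  0.074 ]]
[[0.25, -0.968, -0.0, -0.501], [-0.931, -0.241, 0.275, -0.036], [-0.267, -0.069, -0.961, 0.38], [0.0, 0.0, 0.0, 1.0]] [ 0.193 -0.467  0.375] 327.7414620346608
```

Emit:
drive_tool([
  [[17,14,2],[0,0,7],1],
  [[17,14,2],[0,0,7],1],
  [[17,14,2],[0,0,7],1],
  [[17,14,2],[0,0,7],1],
  [[17,14,2],[0,0,7],1],
  [[17,14,2],[0,0,7],1],
  [[17,14,2],[0,0,7],1],
  [[17,14,2],[0,0,7],1],
])

```text
clock: 1.77
eef_pos: [0.2622, -0.3712, 0.2195]
tool_rot: [0.815, 0.58, 0.0, 0.0]
ft_force: [-0.1, -0.1, 0.0]
grip_width: 0.0855
grasp_force: 0.0
```

```bash
python3 -c "
from h import *
obs()"
```

```text
{'clock': 1.767, 'joint_pos': [-0.956, 0.143, -0.074, 1.353, 0.0, 0.949], 'eef_pos': [0.262, -0.371, 0.219], 'tool_rot': [0.815, 0.58, 0.0, 0.0], 'ft_force': [-0.093, -0.083, 0.027], 'grip_width': 0.086, 'grasp_force': 0.0}
```

Emit:
drive_tool([
  [[17,13.5,2],[0,0,6.74],1],
  [[17,13.5,2],[0,0,6.74],1],
  [[17,13.5,2],[0,0,6.74],1],
  [[17,13.5,2],[0,0,6.74],1],
  [[17,13.5,2],[0,0,6.74],1],
  [[17,13.5,2],[0,0,6.74],1],
  [[17,13.5,2],[0,0,6.74],1],
  [[17,13.5,2],[0,0,6.74],1],
])

```text
clock: 2.43
eef_pos: [0.3983, -0.2632, 0.2355]
tool_rot: [0.463, 0.886, -0.0, 0.0]
ft_force: [0.5, -0.4, 0.9]
grip_width: 0.0853
grasp_force: 0.0
```

Emit:
drive_tool([
  [[17,13.5,2],[0,0,6.74],1],
  [[17,13.5,2],[0,0,6.74],1],
  [[17,13.5,2],[0,0,6.74],1],
  [[17,13.5,2],[0,0,6.74],1],
  [[17,13.5,2],[0,0,6.74],1],
  [[17,13.5,2],[0,0,6.74],1],
  [[17,13.5,2],[0,0,6.74],1],
  [[14,11,0],[0,0,6.74],1],
])

```text
clock: 3.1
eef_pos: [0.5319, -0.1574, 0.2496]
tool_rot: [0.011, 1.0, -0.0, 0.0]
ft_force: [-0.2, -0.2, 0.4]
grip_width: 0.0853
grasp_force: 0.0
```

```bash
python3 -c "
from h import *
o=obs(); w=camera('wrist'); save(w,'w1',None,1.25); V=np.array(w['view']); print(V.round(4).tolist())
for q in ('carriage_knob','carriage','block1','fixture'):
  for s in silhouettes(q,w): print(q,round(s['conf'],2),np.round(s['bbox']).tolist())
F=lambda x,y,z:[.6545+x*.9997+y*.0244,-.010-x*.0244+y*.9997,z]
print(proj(w,[F(0,0,.0845),F(0,-.11,.0845),F(0,.11,.0845),F(-.092,-.148,.074)]).round(1))
"
```

```text
{'clock': 3.1, 'joint_pos': [-0.288, 0.338, 0.257, 1.489, 0.0, -0.266], 'eef_pos': [0.532, -0.157, 0.25], 'tool_rot': [0.011, 1.0, -0.0, 0.0], 'ft_force': [-0.236, -0.179, 0.445], 'grip_width': 0.085, 'grasp_force': 0.0}
[[0.0223, 0.9998, 0.0001, 0.1464], [0.9609, -0.0215, 0.276, -0.5638], [0.2759, -0.0061, -0.9612, 0.2766], [0.0, 0.0, 0.0, 1.0]]
carriage 0.88 [303.0, 173.0, 334.0, 231.0]
block1 0.88 [411.0, 232.0, 463.0, 280.0]
block1 0.83 [493.0, 234.0, 552.0, 282.0]
block1 0.17 [272.0, 174.0, 600.0, 293.0]
fixture 0.85 [272.0, 172.0, 598.0, 292.0]
fixture 0.74 [131.0, 13.0, 194.0, 90.0]
fixture 0.53 [302.0, 170.0, 331.0, 233.0]
[[449.7 275.1]
 [354.3 275.1]
 [543.8 274.8]
 [321.5 195.4]]
```

View pics/w1.png

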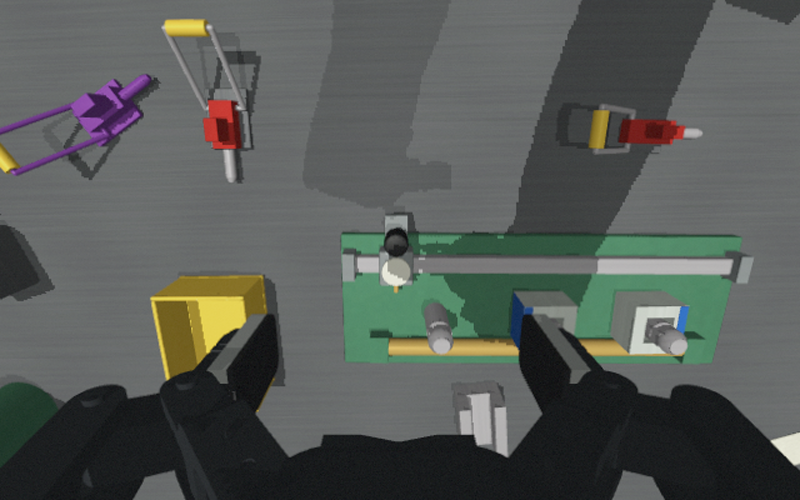

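Wrist view (1.25x): the knob is at (397,240), and the post tops are at (441,345) and (673,345). The block faces show blue at (520,320) for the middle block and (683,320) for the left one. A close crop will refine these.

```bash
python3 -c "
from h import *
w=camera('wrist'); save(w,'w2',(265,165,605,305),2.35)
"
```

```text
(no output)
```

View pics/w2.png

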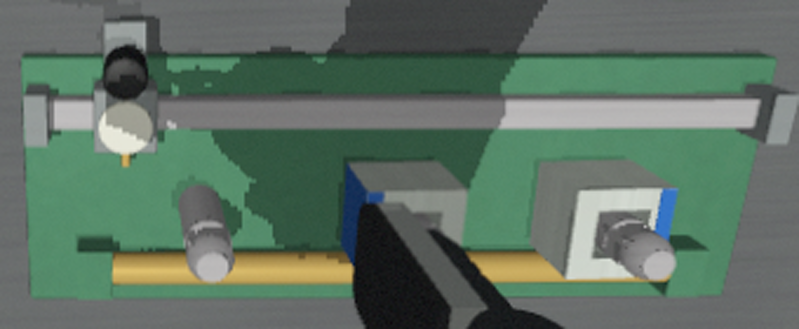

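```bash
cat > fit.py <<'E'
from h import *
from scipy.optimize import least_squares
w=camera('wrist'); a=camera('top')
g=lambda u,v:(265+u/2.35-.3,165+v/2.35-.3)
f=lambda u,v:(230+u/4.5-.4,145+v/4.5-.4)
W=[(0,-.11,.0845,*g(211,265)),(0,.11,.0845,*g(658,264))]
WC=[(0,-.21,.012,*g(24,58)),(0,.21,.012,*g(773,62)),(1,-.21,.012,*g(31,297)),(1,.21,.012,*g(720,294))]
T=[(0,.11,.0845,*f(202,130)),(0,0,.0845,*f(380,130)),(0,-.11,.0845,*f(557,132))]
TC=[(0,.21,.012,*f(62,279)),(0,-.21,.012,*f(701,289)),(1,.21,.012,*f(68,58)),(1,-.21,.012,*f(699,66))]
def res(p,raw=False):
    r=[]
    c,s=np.cos(p[2]),np.sin(p[2])
    for cam,Fs,Cs,sg in((w,W,WC,1.),(a,T,TC,1.)):
        for (x,y,z,u,v) in Fs: r.append(proj(cam,[p[0]+c*x-s*y,p[1]+s*x+c*y,z])[0]-(u,v))
        for (k,y,z,u,v) in Cs:
            x=p[3]+(-.075 if k==0 else .075); r.append(proj(cam,[p[0]+c*x-s*y,p[1]+s*x+c*y,z])[0]-(u,v))
    return np.array(r).ravel()
s=least_squares(res,[.6545,-.01,-.024,0],loss='soft_l1'); print(s.x.round(4),res(s.x).reshape(-1,2).round(1).tolist())
x0,y0,t,_=s.x
for n,cam,uv in(('w',w,g(126,76)),('t',a,f(623,285))):
    k=unproj(cam,uv,.074)[0]; d=k[:2]-[x0,y0]; print(n,k.round(4),'fixture',(np.array([[np.cos(t),np.sin(t)],[-np.sin(t),np.cos(t)]])@d).round(4))
E
python3 fit.py
```

```text
[ 0.6558 -0.0114 -0.0323 -0.0114] [[0.9, -0.3], [0.1, -0.3], [-1.1, -0.8], [2.5, -2.0], [-0.2, 0.2], [0.4, 0.8], [0.3, -0.9], [0.4, -0.4], [0.8, -0.3], [-0.3, -0.6], [0.8, -0.7], [0.6, -1.2], [0.8, -1.1]]
w [ 0.5583 -0.161   0.074 ] fixture [-0.0926 -0.1527]
t [ 0.5572 -0.1578  0.074 ] fixture [-0.0939 -0.1495]
```

Emit:
drive_tool([
  [[9,-1,-25],[0,0,-0.5],1],
  [[9,-1,-25],[0,0,0],1],
  [[8,-1,-25],[0,0,0],1],
  [[0,0,-25],[0,0,0],1],
  [[0,0,-25],[0,0,0],1],
  [[0,0,-25],[0,0,0],1],
  [[0,0,-25],[0,0,0],1],
  [[0,0,-25],[0,0,0],1],
])

```text
clock: 4.17
eef_pos: [0.556, -0.1623, 0.0485]
tool_rot: [0.019, 1.0, -0.0, 0.0]
ft_force: [0.4, -0.6, -1.0]
grip_width: 0.0856
grasp_force: 0.0
```

Emit:
drive_tool([
  [[0,0,0],[0,0,0],0.1],
  [[0,0,0],[0,0,0],0.1],
  [[0,0,0],[0,0,0],0.1],
  [[0,0,0],[0,0,0],0.1],
  [[0,0,0],[0,0,0],0.1],
  [[0,0,0],[0,0,0],0.1],
  [[0,0,0],[0,0,0],0.1],
])

```text
clock: 4.75
eef_pos: [0.5572, -0.1617, 0.0504]
tool_rot: [0.019, 1.0, -0.0, 0.001]
ft_force: [-0.6, 0.5, 0.1]
grip_width: 0.0085
grasp_force: 0.0
```

```bash
python3 -c "
from h import *
o=obs(); w=camera('wrist'); a=camera('scene')
im=np.hstack([cv2.resize(w['image'],(400,250)),cv2.resize(a['image'][160:285,200:400],(400,250))]); cv2.imwrite('pics/c1.png',cv2.resize(im,(800,250))[:,:,::-1])
"
```

```text
{'clock': 4.75, 'joint_pos': [-0.282, 0.501, -0.026, 1.042, -0.0, -0.245], 'eef_pos': [0.557, -0.162, 0.05], 'tool_rot': [0.019, 1.0, -0.0, 0.001], 'ft_force': [-0.581, 0.5, 0.06], 'grip_width': 0.009, 'grasp_force': 0.0}
```

View pics/c1.png

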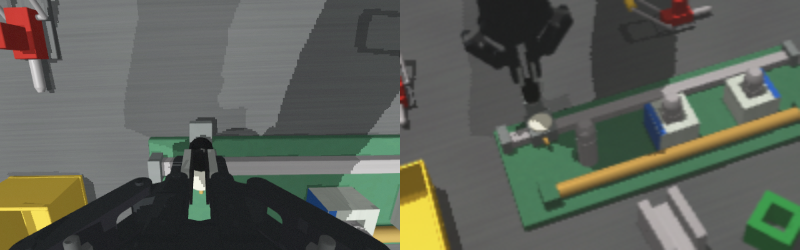

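```bash
python3 -c "
from h import *
w=camera('wrist'); a=camera('scene'); b=camera('top')
for c in (w,a,b): print(proj(c,[[.558,-.16,.074],[.5572,-.162,.05],[.5572,-.162,.09]]).round(1).tolist(), [ (q,round(s['conf'],2),np.round(s['bbox']).tolist()) for q in('carriage_knob','carriage') for s in silhouettes(q,c)])
im=np.hstack([cv2.resize(w['image'][180:340,240:400],(400,400)),cv2.resize(a['image'][165:245,230:310],(400,400),interpolation=cv2.INTER_CUBIC)]); cv2.imwrite('pics/c2.png',im[:,:,::-1])
"
```

```text
[[323.5, 253.3], [319.3, 233.5], [319.4, 267.6]] [('carriage_knob', 0.61, [303.0, 194.0, 347.0, 314.0]), ('carriage_knob', 0.35, [0.0, 280.0, 142.0, 400.0]), ('carriage', 0.68, [303.0, 193.0, 344.0, 311.0])]
[[264.2, 200.3], [264.5, 206.5], [262.5, 196.0]] [('carriage', 0.79, [261.0, 198.0, 276.0, 234.0]), ('carriage', 0.61, [313.0, 155.0, 333.0, 175.0]), ('carriage', 0.53, [399.0, 120.0, 430.0, 158.0]), ('carriage', 0.15, [175.0, 243.0, 226.0, 308.0])]
[[368.8, 207.6], [368.5, 208.9], [370.3, 207.2]] [('carriage_knob', 0.24, [306.0, 236.0, 308.0, 251.0])]
```

View pics/c2.png

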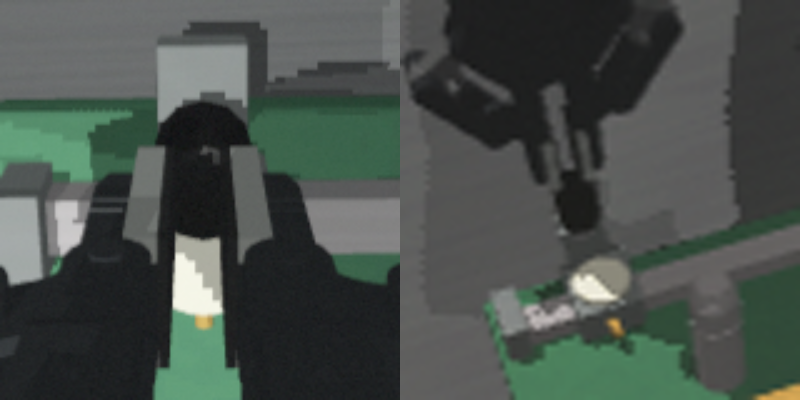

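Emit:
drive_tool([
  [[0,0,0],[0,0,0],0],
  [[0,0,0],[0,0,0],0],
  [[0,0,0],[0,0,0],0],
  [[0,0,0],[0,0,0],0],
  [[0,0,0],[0,0,0],0],
  [[0,0,0],[0,0,0],0],
])

```text
clock: 5.8
eef_pos: [0.5565, -0.1615, 0.0493]
tool_rot: [0.018, 1.0, -0.0, -0.0]
ft_force: [0.6, -0.6, -0.4]
grip_width: -0.0001
grasp_force: 0.0
```

Emit:
drive_tool([
  [[0,5,0],[0,0,0],0],
  [[0,5,0],[0,0,0],0],
  [[0,5,0],[0,0,0],0],
  [[0,5,0],[0,0,0],0],
])

```text
clock: 6.13
eef_pos: [0.5565, -0.1407, 0.0493]
tool_rot: [0.018, 1.0, 0.0, -0.0]
ft_force: [-0.9, -0.3, -0.6]
grip_width: -0.0002
grasp_force: 0.0
```

```bash
python3 -c "
from h import *
obs()
w=camera('wrist'); a=camera('scene'); b=camera('top')
im=np.hstack([cv2.resize(w['image'][180:340,240:400],(400,400)),cv2.resize(a['image'][165:245,230:310],(400,400),interpolation=cv2.INTER_CUBIC)]); cv2.imwrite('pics/c3.png',im[:,:,::-1])
"
```

```text
{'clock': 6.133, 'joint_pos': [-0.248, 0.493, -0.043, 1.035, 0.0, -0.211], 'eef_pos': [0.556, -0.141, 0.049], 'tool_rot': [0.018, 1.0, 0.0, -0.0], 'ft_force': [-0.872, -0.301, -0.618], 'grip_width': -0.0, 'grasp_force': 0.0}
```

View pics/c3.png

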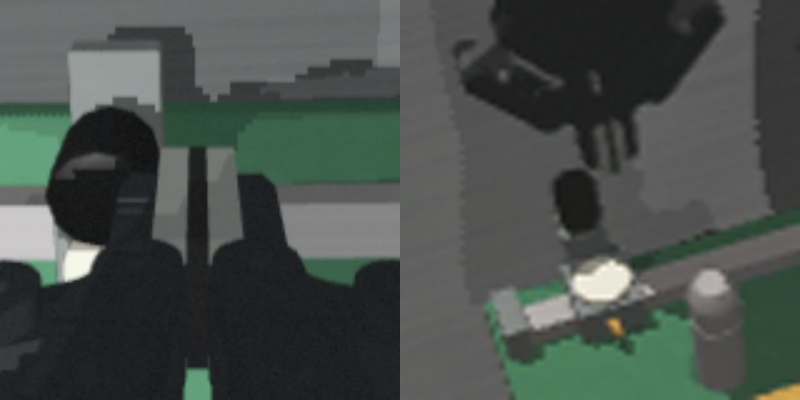

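```bash
python3 -c "
from h import *
from scipy.optimize import least_squares
w=camera('wrist'); a=camera('scene'); b=camera('top')
L=[(w,(280,258)),(a,(265,202)),(b,(368,207.9))]
for sub in(L,L[:2],L[1:],L[::2]):
  s=least_squares(lambda p:np.concatenate([proj(c,p)[0]-uv for c,uv in sub]),[.55,-.16,.07]); print(s.x.round(4),s.fun.round(1))
# tips of shut fingers: find in images
for c in(w,a,b): print(proj(c,[[.5565,-.1407,.0493],[.5565,-.1407,.06],[.5565,-.1407,.08]]).round(1).tolist())
im=np.hstack([cv2.resize(b['image'][180:240,335:395],(400,400),interpolation=cv2.INTER_CUBIC),cv2.resize(a['image'][185:225,250:290],(400,400),interpolation=cv2.INTER_CUBIC)]); cv2.imwrite('pics/c4.png',im[:,:,::-1])
"
```

```text
[ 0.5604 -0.161   0.0714] [ 0.3 -0.1 -0.8 -0.2  1.  -1.1]
[ 0.5609 -0.1612  0.0707] [ 0.2  0.  -0.8  0.1]
[ 0.558  -0.1587  0.0668] [ 0.  -0.   0.1  0. ]
[ 0.5565 -0.1599  0.0795] [ 0.2 -0.   1.1  0. ]
[[320.3, 232.6], [320.4, 240.2], [320.6, 257.1]]
[[272.5, 203.9], [272.0, 201.2], [271.2, 195.9]]
[[361.0, 209.3], [361.3, 208.8], [362.1, 208.0]]
```

View pics/c4.png

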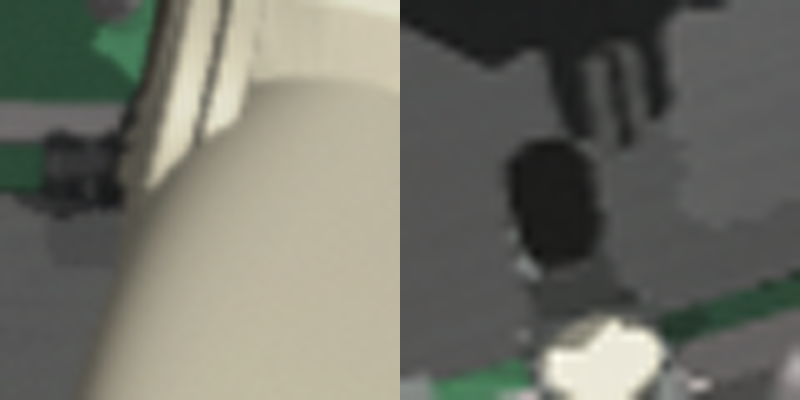

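```bash
python3 -c "
from h import *
from scipy.optimize import least_squares
w=camera('wrist'); a=camera('scene')
e=get_obs()['eef_pos']; print(e)
for dz in(0,.01,.02,.03): print(dz,proj(w,[[e[0]-.011,e[1],e[2]+dz]]).round(1),proj(a,[[e[0]+.011,e[1],e[2]+dz]]).round(1))
"
```

```text
[ 0.55656622 -0.14165985  0.04931209]
0 [[319.1 214.2]] [[273.5 207.1]]
0.01 [[319.1 220.3]] [[273.1 204.6]]
0.02 [[319.1 227.2]] [[272.6 202. ]]
0.03 [[319.2 235. ]] [[272.2 199.3]]
```

Emit:
drive_tool([
  [[-5,5,-5],[0,0,0],0],
  [[-5,5,-5],[0,0,0],0],
  [[-5,0,-5],[0,0,0],0],
  [[-5,0,-5],[0,0,0],0],
  [[-5,0,-5],[0,0,0],0],
  [[0,0,0],[0,0,0],0],
])

```text
clock: 7.03
eef_pos: [0.5289, -0.1312, 0.0227]
tool_rot: [0.019, 1.0, 0.0, -0.002]
ft_force: [0.1, -0.4, -0.6]
grip_width: 0.0001
grasp_force: 0.0
```

Emit:
drive_tool([
  [[0,0,-5],[0,0,0],0],
  [[0,0,-5],[0,0,0],0],
  [[0,0,-4],[0,0,0],0],
  [[0,0,-3],[0,0,0],0],
  [[0,0,-2],[0,0,0],0],
  [[0,0,0],[0,0,0],0],
])

```text
clock: 7.53
eef_pos: [0.5313, -0.1314, 0.0047]
tool_rot: [0.018, 1.0, 0.0, -0.0]
ft_force: [0.4, 0.7, -0.9]
grip_width: -0.0003
grasp_force: 0.0
```

```bash
python3 -c "
from h import *
obs()
w=camera('wrist'); a=camera('scene'); 
e=get_obs()['eef_pos']
for dz in(0,.015,.03): print(dz,proj(w,[[e[0]-.011,e[1],e[2]+dz]]).round(1),proj(a,[[e[0]+.011,e[1],e[2]+dz]]).round(1))
im=np.hstack([cv2.resize(w['image'][180:340,240:400],(400,400)),cv2.resize(a['image'][170:230,240:300],(400,400),interpolation=cv2.INTER_CUBIC)]); cv2.imwrite('pics/c5.png',im[:,:,::-1])
"
```

```text
{'clock': 7.533, 'joint_pos': [-0.242, 0.498, -0.171, 0.903, 0.0, -0.205], 'eef_pos': [0.531, -0.131, 0.005], 'tool_rot': [0.018, 1.0, 0.0, -0.0], 'ft_force': [0.427, 0.696, -0.9], 'grip_width': -0.0, 'grasp_force': 0.0}
0 [[319.2 215.2]] [[276.  209.9]]
0.015 [[319.3 224.8]] [[275.4 206.3]]
0.03 [[319.4 236.2]] [[274.8 202.6]]
```

View pics/c5.png

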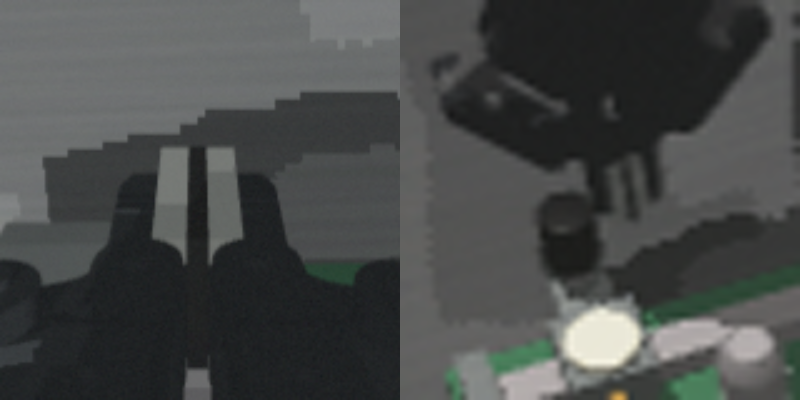

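Emit:
drive_tool([
  [[0,0,-4],[0,0,0],0],
  [[0,0,-4],[0,0,0],0],
  [[0,0,-4],[0,0,0],0],
  [[0,0,-3],[0,0,0],0],
  [[0,0,-2],[0,0,0],0],
  [[0,0,0],[0,0,0],0],
])

```text
clock: 8.13
eef_pos: [0.531, -0.1313, -0.0124]
tool_rot: [0.018, 1.0, 0.0, -0.001]
ft_force: [-0.0, 0.7, 0.4]
grip_width: 0.0
grasp_force: 0.0
```

Emit:
drive_tool([
  [[0,0,-3],[0,0,0],0],
  [[0,0,-3],[0,0,0],0],
  [[0,0,-1],[0,0,0],0],
  [[0,0,-1],[0,0,0],0],
  [[0,0,0],[0,0,0],0],
])

```text
clock: 8.55
eef_pos: [0.5314, -0.1314, -0.02]
tool_rot: [0.018, 1.0, 0.0, -0.0]
ft_force: [-0.1, 0.5, 0.3]
grip_width: -0.0
grasp_force: 0.0
```

Emit:
drive_tool([
  [[0,0,-1],[0,0,0],0],
  [[0,0,-1],[0,0,0],0],
  [[0,0,-1],[0,0,0],0],
  [[0,0,-1],[0,0,0],0],
  [[0,0,0],[0,0,0],0],
])

```text
clock: 8.97
eef_pos: [0.5314, -0.1314, -0.0239]
tool_rot: [0.018, 1.0, 0.0, -0.0]
ft_force: [0.2, -0.3, 0.1]
grip_width: 0.0
grasp_force: 0.0
```

Emit:
drive_tool([
  [[0,0,-1],[0,0,0],0],
  [[0,0,-1],[0,0,0],0],
  [[0,0,-1],[0,0,0],0],
  [[0,0,0],[0,0,0],0],
])

```text
clock: 9.3
eef_pos: [0.5313, -0.1314, -0.0269]
tool_rot: [0.018, 1.0, 0.0, -0.0]
ft_force: [0.4, 1.3, -1.2]
grip_width: 0.0002
grasp_force: 0.0
```

Emit:
drive_tool([
  [[0,0,-1],[0,0,0],0],
  [[0,0,-1],[0,0,0],0],
  [[0,0,0],[0,0,0],0],
])

```text
clock: 9.55
eef_pos: [0.5317, -0.1315, -0.0279]
tool_rot: [0.018, 1.0, -0.0, 0.0]
ft_force: [-3.0, 0.5, 5.4]
grip_width: 0.0001
grasp_force: 2.8
```

Emit:
drive_tool([
  [[0,0,-1],[0,0,0],0],
  [[0,0,-1],[0,0,0],0],
  [[0,0,0],[0,0,0],0],
])

```text
clock: 9.8
eef_pos: [0.5317, -0.1316, -0.028]
tool_rot: [0.018, 1.0, -0.0, 0.001]
ft_force: [-5.6, 1.5, 18.5]
grip_width: 0.0004
grasp_force: 9.3
```

Emit:
drive_tool([
  [[0,0,25],[0,0,0],0],
  [[0,0,30],[0,0,0],0.6],
  [[0,0,35],[0,0,0],0.8],
  [[9,-10,0],[0,0,0],0.8],
  [[9,-10,0],[0,0,0],0.8],
  [[9,-9,0],[0,0,0],0.8],
  [[0,0,0],[0,0,0],0.8],
  [[0,0,0],[0,0,0],0.8],
])

```text
clock: 10.47
eef_pos: [0.5584, -0.1606, 0.059]
tool_rot: [0.019, 1.0, 0.0, -0.0]
ft_force: [0.4, 0.5, 0.1]
grip_width: 0.0683
grasp_force: 0.0
```

Emit:
drive_tool([
  [[0,0,-12],[0,0,0],0.8],
  [[0,0,-13],[0,0,0],0.8],
  [[0,0,-13],[0,0,0],0.8],
  [[0,0,0],[0,0,0],0.8],
  [[0,0,0],[0,0,0],0],
  [[0,0,0],[0,0,0],0],
  [[0,0,0],[0,0,0],0],
  [[0,0,0],[0,0,0],0],
])

```text
clock: 11.13
eef_pos: [0.5592, -0.1605, 0.0224]
tool_rot: [0.018, 1.0, -0.0, 0.001]
ft_force: [-4.1, 0.6, 16.3]
grip_width: 0.0201
grasp_force: 47.9
```

Emit:
drive_tool([
  [[0,0,0],[0,0,0],0],
  [[0,0,0],[0,0,0],0],
  [[0,0,0],[0,0,0],0],
])

```text
clock: 11.38
eef_pos: [0.5592, -0.1605, 0.0225]
tool_rot: [0.018, 1.0, -0.0, 0.001]
ft_force: [-1.1, 1.2, 6.5]
grip_width: 0.02
grasp_force: 58.7
```

Emit:
drive_tool([
  [[0.4,12,0],[0,0,0],0],
  [[0.4,12,0],[0,0,0],0],
  [[0.4,12,0],[0,0,0],0],
  [[0.4,12,0],[0,0,0],0],
  [[0.4,12,0],[0,0,0],0],
  [[0.4,12,0],[0,0,0],0],
  [[0.4,12,0],[0,0,0],0],
  [[0.4,12,0],[0,0,0],0],
])

```text
clock: 12.05
eef_pos: [0.5619, -0.065, 0.0225]
tool_rot: [0.019, 1.0, -0.001, 0.0]
ft_force: [-3.0, -2.0, 6.0]
grip_width: 0.0198
grasp_force: 59.2
```

Emit:
drive_tool([
  [[0.4,12,0],[0,0,0],0],
  [[0.4,12,0],[0,0,0],0],
  [[0.4,12,0],[0,0,0],0],
  [[0.4,12,0],[0,0,0],0],
  [[0.4,12,0],[0,0,0],0],
  [[0.4,12,0],[0,0,0],0],
  [[0.4,12,0],[0,0,0],0],
  [[0.4,12,0],[0,0,0],0],
])

```text
clock: 12.72
eef_pos: [0.5646, 0.0312, 0.0225]
tool_rot: [0.019, 1.0, -0.001, 0.0]
ft_force: [-3.2, -1.0, 8.3]
grip_width: 0.0198
grasp_force: 59.3
```

Emit:
drive_tool([
  [[0.3,13,0],[0,0,0],0],
  [[0.3,13,0],[0,0,0],0],
  [[0.3,13,0],[0,0,0],0],
  [[0.3,13,0],[0,0,0],0],
  [[0.3,13,0],[0,0,0],0],
  [[0.3,13,0],[0,0,0],0],
  [[0.3,13,0],[0,0,0],0],
  [[0.3,13,0],[0,0,0],0],
])

```text
clock: 13.38
eef_pos: [0.5676, 0.1354, 0.0225]
tool_rot: [0.019, 1.0, -0.001, 0.001]
ft_force: [-2.6, -1.8, 6.2]
grip_width: 0.0203
grasp_force: 59.1
```

Emit:
drive_tool([
  [[0.1,3,0],[0,0,0],0],
  [[0.1,3,0],[0,0,0],0],
  [[0.1,3,0],[0,0,0],0],
  [[0,2,0],[0,0,0],0],
])

```text
clock: 13.72
eef_pos: [0.5679, 0.1466, 0.0225]
tool_rot: [0.018, 1.0, -0.0, 0.001]
ft_force: [-2.8, -1.7, 6.0]
grip_width: 0.0199
grasp_force: 59.2
```

Emit:
drive_tool([
  [[0,2,0],[0,0,0],0],
  [[0,2,0],[0,0,0],0],
  [[0,0,0],[0,0,0],0],
])

```text
clock: 13.97
eef_pos: [0.5681, 0.1507, 0.0225]
tool_rot: [0.018, 1.0, 0.0, 0.001]
ft_force: [-2.5, 0.3, 5.9]
grip_width: 0.0201
grasp_force: 59.1
```

Emit:
drive_tool([
  [[0,2,0],[0,0,0],0],
  [[0,1,0],[0,0,0],0],
  [[0,0,0],[0,0,0],0],
])

```text
clock: 14.22
eef_pos: [0.5681, 0.1535, 0.0225]
tool_rot: [0.019, 1.0, -0.0, 0.001]
ft_force: [-2.0, -1.3, 6.2]
grip_width: 0.0201
grasp_force: 59.1
```

Emit:
drive_tool([
  [[0,2,0],[0,0,0],0],
  [[0,1,0],[0,0,0],0],
  [[0,0,0],[0,0,0],0],
])

```text
clock: 14.47
eef_pos: [0.5682, 0.1565, 0.0225]
tool_rot: [0.019, 1.0, -0.0, 0.001]
ft_force: [-1.6, 0.0, 5.8]
grip_width: 0.02
grasp_force: 59.1
```

Emit:
drive_tool([
  [[0,2,0],[0,0,0],0],
  [[0,1,0],[0,0,0],0],
  [[0,0,0],[0,0,0],0],
])

```text
clock: 14.72
eef_pos: [0.5683, 0.1568, 0.0226]
tool_rot: [0.019, 1.0, -0.002, 0.001]
ft_force: [-1.7, -7.2, 7.4]
grip_width: 0.0202
grasp_force: 59.3
```

Emit:
drive_tool([
  [[0,1.5,0],[0,0,0],0],
  [[0,1,0],[0,0,0],0],
  [[0,0,0],[0,0,0],0],
])

```text
clock: 14.97
eef_pos: [0.5682, 0.1567, 0.0225]
tool_rot: [0.02, 1.0, -0.005, 0.001]
ft_force: [-1.1, -13.4, 8.1]
grip_width: 0.0201
grasp_force: 59.6
```

Emit:
drive_tool([
  [[0,1.5,0],[0,0,0],0],
  [[0,1,0],[0,0,0],0],
  [[0,0,0],[0,0,0],0],
])

```text
clock: 15.22
eef_pos: [0.5682, 0.1567, 0.0225]
tool_rot: [0.021, 1.0, -0.007, 0.001]
ft_force: [-1.1, -19.9, 10.1]
grip_width: 0.0199
grasp_force: 60.0
```

Emit:
drive_tool([
  [[0,-4,0],[0,0,0],0],
  [[0,0,0],[0,0,0],0.4],
  [[0,0,0],[0,0,0],0.6],
  [[0,0,0],[0,0,0],0.75],
  [[0,0,5],[0,0,0],0.75],
  [[0,0,35],[0,0,0],0.75],
  [[0,0,40],[0,0,0],0.75],
  [[0,0,0],[0,0,0],0.75],
])

```text
clock: 15.88
eef_pos: [0.5727, 0.1626, 0.1096]
tool_rot: [0.018, 1.0, 0.002, 0.007]
ft_force: [2.1, 0.6, 1.6]
grip_width: 0.0642
grasp_force: 0.0
```

Emit:
drive_tool([
  [[15,-10,0],[0,0,0.3],0.75],
  [[15,-10,0],[0,0,0],0.75],
  [[15,-10,0],[0,0,0],0.75],
  [[15,-10,0],[0,0,0],0.75],
  [[15,-10,0],[0,0,0],0.75],
  [[15,-9,0],[0,0,0],0.75],
  [[0,0,0],[0,0,0],0.75],
  [[0,0,0],[0,0,0],0.75],
])

```text
clock: 16.55
eef_pos: [0.6579, 0.1016, 0.1009]
tool_rot: [0.016, 1.0, 0.0, -0.0]
ft_force: [-0.8, 0.5, -0.4]
grip_width: 0.0642
grasp_force: 0.0
```

```bash
python3 -c "
from h import *
o=obs()
w=camera('wrist'); b=camera('top')
for c in (w,b):
  for q in('carriage','block1'):
    for s in silhouettes(q,c): print(q,round(s['conf'],2),np.round(s['bbox']).tolist())
np.savez('s1.npz',w=w['image'],b=b['image'],V=w['view'])
F=lambda x,y,z:[.6555+x*.9996+y*.03,-.0112-x*.03+y*.9996,z]
for c in(w,b): print(proj(c,[F(0,.11,.0845),F(0,0,.0845),F(-.026,.084,.052),F(-.026,.136,.052),F(-.026,.026,.052),F(-.026,-.026,.052)]).round(1).tolist())
save(w,'w3',(200,120,600,400),2)
"
```

```text
{'clock': 16.55, 'joint_pos': [0.153, 0.626, 0.33, 1.275, 0.0, 0.185], 'eef_pos': [0.658, 0.102, 0.101], 'tool_rot': [0.016, 1.0, 0.0, -0.0], 'ft_force': [-0.821, 0.488, -0.434], 'grip_width': 0.064, 'grasp_force': 0.0}
carriage 0.78 [365.0, 41.0, 426.0, 159.0]
block1 0.77 [242.0, 328.0, 286.0, 358.0]
block1 0.67 [118.0, 165.0, 221.0, 248.0]
block1 0.58 [282.0, 165.0, 355.0, 244.0]
block1 0.86 [281.0, 110.0, 309.0, 135.0]
block1 0.78 [305.0, 168.0, 326.0, 189.0]
block1 0.31 [418.0, 229.0, 436.0, 275.0]
[[315.3, 224.2], [136.5, 224.6], [277.6, 172.0], [353.5, 171.8], [193.3, 172.3], [118.5, 172.6]]
[[274.7, 172.7], [314.4, 173.2], [285.1, 184.1], [266.8, 183.9], [305.4, 184.4], [323.6, 184.6]]
```

View pics/w3.png

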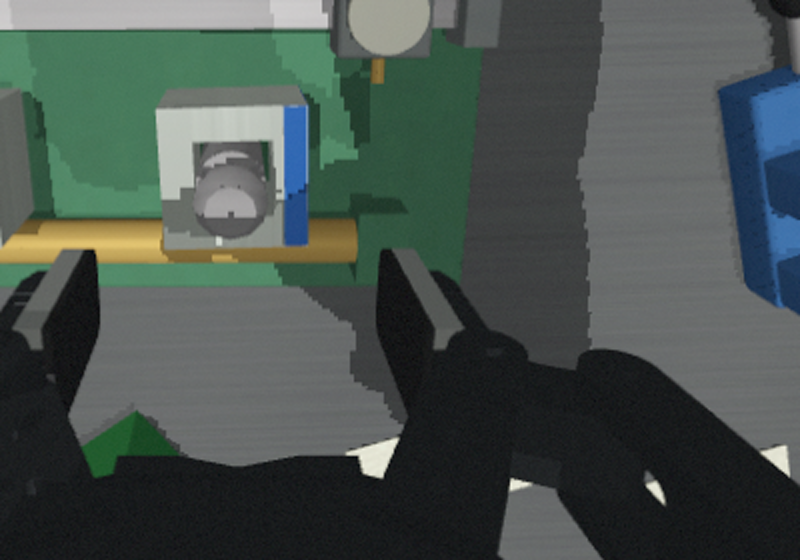

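Wrist view (2x crop): the left block's top is at (157–308, 106–245), with blue on its right side (+y) at (296,175). The post sits centred in the bore at (232,200), and the carriage is at the left stop at (390,20). Picking up this block now.

Emit:
drive_tool([
  [[1,-2.8,-24],[0,0,0.3],0.75],
  [[0,0,-25],[0,0,0],0.75],
  [[0,0,-20],[0,0,0],0.75],
  [[0,0,-15],[0,0,0],0.75],
  [[0,0,-10],[0,0,0],0.75],
  [[0,0,-5],[0,0,0],0.75],
  [[0,0,0],[0,0,0],0.75],
])

```text
clock: 17.43
eef_pos: [0.6577, 0.0989, 0.0013]
tool_rot: [0.013, 1.0, -0.0, -0.001]
ft_force: [0.3, 0.4, -0.1]
grip_width: 0.0637
grasp_force: 0.0
```

Emit:
drive_tool([
  [[0,0,0],[0,0,0],0.4],
  [[0,0,0],[0,0,0],0.4],
  [[0,0,0],[0,0,0],0.4],
  [[0,0,0],[0,0,0],0.4],
  [[0,0,0],[0,0,0],0.4],
  [[0,0,0],[0,0,0],0.4],
])

```text
clock: 17.93
eef_pos: [0.6597, 0.0989, 0.0037]
tool_rot: [0.013, 1.0, 0.0, 0.001]
ft_force: [-0.3, 0.4, 4.7]
grip_width: 0.0507
grasp_force: 64.8
```

Emit:
drive_tool([
  [[0,0,5],[0,0,0],0.4],
  [[0,0,10],[0,0,0],0.4],
  [[0,0,15],[0,0,0],0.4],
  [[0,0,15],[0,0,0],0.4],
  [[0,0,15],[0,0,0],0.4],
  [[0,0,15],[0,0,0],0.4],
  [[0,0,13],[0,0,0],0.4],
  [[0,0,0],[0,0,0],0.4],
])

```text
clock: 18.6
eef_pos: [0.6604, 0.0989, 0.0939]
tool_rot: [0.013, 1.0, 0.0, 0.003]
ft_force: [0.0, 0.4, -1.1]
grip_width: 0.051
grasp_force: 64.1
```

Emit:
drive_tool([
  [[0,0,0],[0,0,-6],0.4],
  [[0,0,0],[0,0,-7],0.4],
  [[0,0,0],[0,0,-7],0.4],
  [[0,0,0],[0,0,-7],0.4],
  [[0,0,0],[0,0,-7],0.4],
  [[0,0,0],[0,0,-7],0.4],
  [[0,0,0],[0,0,-7],0.4],
  [[0,0,0],[0,0,-7],0.4],
])

```text
clock: 19.27
eef_pos: [0.6577, 0.0985, 0.089]
tool_rot: [0.476, 0.879, -0.001, -0.001]
ft_force: [0.8, -0.2, -2.2]
grip_width: 0.0511
grasp_force: 64.1
```

Emit:
drive_tool([
  [[0,0,0],[0,0,-7],0.4],
  [[0,0,0],[0,0,-7],0.4],
  [[0,0,0],[0,0,-7],0.4],
  [[0,0,0],[0,0,-7],0.4],
  [[0,0,0],[0,0,-7],0.4],
  [[0,0,0],[0,0,0],0.4],
  [[0,0,0],[0,0,0],0.4],
  [[0,0,0],[0,0,0],0.4],
])

```text
clock: 19.93
eef_pos: [0.6582, 0.0986, 0.0896]
tool_rot: [0.716, 0.699, -0.001, -0.0]
ft_force: [-0.3, -0.1, -1.7]
grip_width: 0.0506
grasp_force: 64.1
```

```bash
python3 -c "
from h import *
o=obs()
for n in('wrist','top','scene'):
  c=camera(n); np.savez('s2_%s.npz'%n,im=c['image'])
  for q in('block1',):
    for s in silhouettes(q,c): print(n,q,round(s['conf'],2),np.round(s['bbox']).tolist())
"
```

```text
{'clock': 19.933, 'joint_pos': [0.149, 0.634, 0.313, 1.252, -0.0, 1.744], 'eef_pos': [0.658, 0.099, 0.09], 'tool_rot': [0.716, 0.699, -0.001, -0.0], 'ft_force': [-0.344, -0.067, -1.687], 'grip_width': 0.051, 'grasp_force': 64.122}
wrist block1 0.98 [258.0, 193.0, 387.0, 329.0]
wrist block1 0.78 [288.0, 332.0, 356.0, 353.0]
wrist block1 0.77 [478.0, 213.0, 589.0, 311.0]
top block1 0.62 [306.0, 168.0, 322.0, 188.0]
top block1 0.56 [280.0, 163.0, 282.0, 183.0]
top block1 0.56 [280.0, 107.0, 309.0, 135.0]
scene block1 0.88 [318.0, 213.0, 351.0, 237.0]
scene block1 0.77 [372.0, 254.0, 404.0, 293.0]
scene block1 0.75 [368.0, 175.0, 392.0, 202.0]
scene block1 0.58 [242.0, 186.0, 416.0, 276.0]
scene block1 0.47 [403.0, 118.0, 417.0, 143.0]
scene block1 0.16 [183.0, 172.0, 206.0, 222.0]
```

```bash
python3 -c "
from h import *
w=camera('wrist'); e=np.array(get_obs()['eef_pos'])
y=np.deg2rad(88.4); X=np.array([np.cos(y),np.sin(y)]); Y=np.array([np.sin(y),-np.cos(y)])
zt=.012+.040+(.0896-.003)
for a in(.026,.014,-.014,-.026):
  for b in(-.02,0,.02): print(a,b,proj(w,[*(e[:2]+a*X+b*Y),zt]).round(1)[0], end=' ')
  print()
im=w['image'].astype(int)
for u in(282,322,362):
  print(u,[tuple(im[v,u]//10) for v in range(186,336,2)])
"
```

```text
0.026 -0.02 [267.8 216.5] 0.026 0 [317.9 216.6] 0.026 0.02 [368.1 216.6] 
0.014 -0.02 [269.  244.2] 0.014 0 [317.9 244.3] 0.014 0.02 [366.8 244.4] 
-0.014 -0.02 [271.7 303.8] -0.014 0 [317.9 303.9] -0.014 0.02 [364.  303.9] 
-0.026 -0.02 [272.8 327.3] -0.026 0 [317.8 327.4] -0.026 0.02 [362.9 327.4] 
282 [(np.int64(8), np.int64(13), np.int64(10)), (np.int64(8), np.int64(13), np.int64(10)), (np.int64(8), np.int64(14), np.int64(10)), (np.int64(8), np.int64(13), np.int64(10)), (np.int64(10), np.int64(11), np.int64(10)), (np.int64(10), np.int64(10), np.int64(10)), (np.int64(10), np.int64(11), np.int64(10)), (np.int64(10), np.int64(11), np.int64(10)), (np.int64(10), np.int64(11), np.int64(10)), (np.int64(10), np.int64(11), np.int64(10)), (np.int64(10), np.int64(11), np.int64(10)), (np.int64(10), np.int64(11), np.int64(10)), (np.int64(10), np.int64(11), np.int64(10)), (np.int64(10), np.int64(11), np.int64(10)), (np.int64(10), np.int64(11), np.int64(10)), (np.int64(10), np.int64(10), np.int64(10)), (np.int64(10), np.int64(10), np.int64(10)), (np.int64(11), np.int64(11), np.int64(11)), (np.i
[... 8300 characters left out ...]
.int64(11)), (np.int64(2), np.int64(6), np.int64(11)), (np.int64(3), np.int64(6), np.int64(11)), (np.int64(2), np.int64(6), np.int64(11)), (np.int64(4), np.int64(10), np.int64(17)), (np.int64(5), np.int64(11), np.int64(19)), (np.int64(5), np.int64(11), np.int64(19)), (np.int64(5), np.int64(11), np.int64(19)), (np.int64(5), np.int64(11), np.int64(19)), (np.int64(5), np.int64(11), np.int64(19)), (np.int64(5), np.int64(11), np.int64(19)), (np.int64(5), np.int64(11), np.int64(19)), (np.int64(5), np.int64(11), np.int64(19)), (np.int64(5), np.int64(11), np.int64(19)), (np.int64(14), np.int64(15), np.int64(16)), (np.int64(21), np.int64(18), np.int64(10)), (np.int64(21), np.int64(18), np.int64(10))]
```

Emit:
drive_tool([
  [[0.5,1.5,-5],[0,0,-0.3],0.4],
  [[0,0,-8],[0,0,0],0.4],
  [[0,0,-8],[0,0,0],0.4],
  [[0,0,-8],[0,0,0],0.4],
  [[0,0,0],[0,0,0],0.4],
])

```text
clock: 20.7
eef_pos: [0.6571, 0.0999, 0.058]
tool_rot: [0.718, 0.696, -0.002, -0.002]
ft_force: [-0.8, 0.0, -2.2]
grip_width: 0.0511
grasp_force: 64.1
```

Emit:
drive_tool([
  [[0,0,-10],[0,0,0],0.4],
  [[0,0,-10],[0,0,0],0.4],
  [[0,0,-10],[0,0,0],0.4],
  [[0,0,-10],[0,0,0],0.4],
  [[0,0,-8],[0,0,0],0.4],
  [[0,0,-4],[0,0,0],0.4],
  [[0,0,0],[0,0,0],0.4],
])

```text
clock: 21.28
eef_pos: [0.6579, 0.1, 0.0074]
tool_rot: [0.718, 0.696, -0.001, -0.001]
ft_force: [-0.2, -0.3, -1.8]
grip_width: 0.0506
grasp_force: 64.1
```

Emit:
drive_tool([
  [[0,0,-2],[0,0,0],0.4],
  [[0,0,-1.5],[0,0,0],0.4],
  [[0,0,0],[0,0,0],0.4],
])

```text
clock: 21.53
eef_pos: [0.6595, 0.1003, 0.0061]
tool_rot: [0.718, 0.696, 0.0, 0.0]
ft_force: [0.3, 0.8, -1.7]
grip_width: 0.0505
grasp_force: 64.1
```

Emit:
drive_tool([
  [[0,0,-1],[0,0,0],0.4],
  [[0,0,-1],[0,0,0],0.4],
  [[0,0,0],[0,0,0],0.4],
])

```text
clock: 21.78
eef_pos: [0.6592, 0.1002, 0.0039]
tool_rot: [0.718, 0.696, 0.0, 0.0]
ft_force: [0.6, 0.3, -3.0]
grip_width: 0.0507
grasp_force: 64.1
```

Emit:
drive_tool([
  [[0,0,-1],[0,0,0],0.4],
  [[0,0,0],[0,0,0],0.4],
])

```text
clock: 21.95
eef_pos: [0.6593, 0.1003, 0.0037]
tool_rot: [0.718, 0.696, 0.0, 0.0]
ft_force: [-2.0, 0.4, 1.8]
grip_width: 0.0505
grasp_force: 64.5
```

Emit:
drive_tool([
  [[0,0,-1],[0,0,0],0.4],
  [[0,0,0],[0,0,0],0.4],
])

```text
clock: 22.12
eef_pos: [0.6593, 0.1003, 0.0037]
tool_rot: [0.718, 0.696, 0.0, 0.0]
ft_force: [-3.6, -1.3, 7.0]
grip_width: 0.0506
grasp_force: 65.2
```

Emit:
drive_tool([
  [[2,0,0],[0,0,0],0.4],
  [[0,0,0],[0,0,0],0.4],
  [[0,0,0],[0,0,0],0.4],
])

```text
clock: 22.37
eef_pos: [0.6604, 0.1003, 0.0037]
tool_rot: [0.718, 0.696, -0.0, -0.0]
ft_force: [-5.4, -0.4, 8.5]
grip_width: 0.0507
grasp_force: 65.5
```

Emit:
drive_tool([
  [[1.5,0,1],[0,0,0],0.4],
  [[0,0,0],[0,0,0],0.4],
])

```text
clock: 22.53
eef_pos: [0.6606, 0.1003, 0.0038]
tool_rot: [0.718, 0.696, -0.001, -0.001]
ft_force: [-7.5, -0.5, 6.8]
grip_width: 0.0505
grasp_force: 65.2
```

Emit:
drive_tool([
  [[1.5,0,0],[0,0,0],0.4],
  [[0,0,0],[0,0,0],0.4],
])

```text
clock: 22.7
eef_pos: [0.6606, 0.1004, 0.0038]
tool_rot: [0.718, 0.696, -0.002, -0.002]
ft_force: [-10.2, -0.5, 10.0]
grip_width: 0.0507
grasp_force: 65.4
```

Emit:
drive_tool([
  [[-4,0,0],[0,0,0],0.4],
  [[0,0,0],[0,0,0],0.6],
  [[0,0,0],[0,0,0],0.75],
  [[0,0,0],[0,0,0],0.75],
  [[0,0,10],[0,0,0],0.75],
  [[0,0,25],[0,0,0],0.75],
  [[0,0,25],[0,0,0],0.75],
  [[0,0,0],[0,0,0],0.75],
])

```text
clock: 23.37
eef_pos: [0.6646, 0.1008, 0.0695]
tool_rot: [0.718, 0.696, 0.004, 0.003]
ft_force: [1.2, 0.9, 1.4]
grip_width: 0.0641
grasp_force: 0.0
```

Emit:
drive_tool([
  [[-0.7,-18,0],[0,0,0],0.75],
  [[-0.7,-18,0],[0,0,0],0.75],
  [[-0.7,-18,0],[0,0,0],0.75],
  [[-0.7,-18,0],[0,0,0],0.75],
  [[-0.7,-18,0],[0,0,0],0.75],
  [[-0.7,-18,0],[0,0,0],0.75],
  [[0,-3.5,0],[0,0,0],0.75],
  [[0,0,0],[0,0,0],0.75],
])

```text
clock: 24.03
eef_pos: [0.6564, -0.0126, 0.0632]
tool_rot: [0.719, 0.695, 0.0, 0.0]
ft_force: [-0.3, 0.0, 0.7]
grip_width: 0.064
grasp_force: 0.0
```

```bash
cat > edges.py <<'E'
# rows of the block-top edges along the wrist image column of the tool axis vs prediction
from h import *
import sys
def edges(zt,col=None):
    w=camera('wrist'); o=get_obs(); e=np.array(o['eef_pos']); q=o['tool_rot']; y=2*np.arctan2(q[1],q[0])
    X=np.array([np.cos(y),np.sin(y)]); print('eef',e.round(4),'yaw',np.rad2deg(y).round(2),'w',round(o['grip_width'],4))
    print('pred',[proj(w,[*(e[:2]+a*X),zt])[0].round(1).tolist() for a in(.026,.014,-.014,-.026)])
    g=w['image'].astype(float).mean(2)
    for c in([320] if col is None else col):
        p=g[:,c-2:c+3].mean(1); d=np.abs(np.diff(p)); print(c,[(int(v)+.5,int(d[v])) for v in np.argsort(-d)[:14] if 120<v<345])
    return w
if __name__=='__main__': edges(float(sys.argv[1]),[int(v) for v in sys.argv[2:]] or None)
E
python3 edges.py .052 290 305 320 335 350
```

```text
eef [ 0.6563 -0.0115  0.0631] yaw 88.12 w 0.0643
pred [[317.8, 180.4], [317.8, 200.6], [317.9, 244.9], [318.0, 262.8]]
290 [(252.5, 67), (214.5, 43), (265.5, 31), (145.5, 30), (215.5, 28), (124.5, 27), (217.5, 24), (251.5, 23), (123.5, 18)]
305 [(247.5, 45), (248.5, 30), (265.5, 25), (181.5, 21), (185.5, 19), (135.5, 18)]
320 [(251.5, 57), (252.5, 37), (264.5, 30), (261.5, 29), (181.5, 24), (188.5, 23), (180.5, 22)]
335 [(264.5, 32), (201.5, 30), (191.5, 24), (307.5, 24), (180.5, 22), (308.5, 19), (181.5, 18)]
350 [(251.5, 63), (225.5, 56), (226.5, 35), (250.5, 22), (180.5, 22), (264.5, 18), (210.5, 18), (167.5, 17), (227.5, 13)]
```

Emit:
drive_tool([
  [[-0.5,-0.5,-15],[0,0,0.2],0.75],
  [[0,0,-15],[0,0,0],0.75],
  [[0,0,-15],[0,0,0],0.75],
  [[0,0,-10],[0,0,0],0.75],
  [[0,0,-4],[0,0,0],0.75],
  [[0,0,0],[0,0,0],0.75],
])

```text
clock: 24.58
eef_pos: [0.6545, -0.0108, 0.0025]
tool_rot: [0.717, 0.697, -0.001, -0.001]
ft_force: [0.3, 0.5, 0.3]
grip_width: 0.0639
grasp_force: 0.0
```

Emit:
drive_tool([
  [[0,0,0],[0,0,0],0.4],
  [[0,0,0],[0,0,0],0.4],
  [[0,0,0],[0,0,0],0.4],
  [[0,0,0],[0,0,0],0.4],
  [[0,0,0],[0,0,0],0.4],
  [[0,0,0],[0,0,0],0.4],
])

```text
clock: 25.08
eef_pos: [0.6562, -0.0117, 0.0047]
tool_rot: [0.717, 0.697, 0.001, 0.001]
ft_force: [0.2, 1.6, 2.5]
grip_width: 0.0503
grasp_force: 64.6
```

Gripped. Lift 86 mm, turn +90°, and measure the offset.

Emit:
drive_tool([
  [[0,0,5],[0,0,0],0.4],
  [[0,0,10],[0,0,0],0.4],
  [[0,0,15],[0,0,0],0.4],
  [[0,0,15],[0,0,0],0.4],
  [[0,0,15],[0,0,0],0.4],
  [[0,0,15],[0,0,0],0.4],
  [[0,0,11],[0,0,0],0.4],
  [[0,0,0],[0,0,0],0.4],
])

```text
clock: 25.75
eef_pos: [0.6574, -0.0119, 0.0934]
tool_rot: [0.717, 0.697, 0.002, 0.002]
ft_force: [1.0, -0.1, -1.2]
grip_width: 0.0506
grasp_force: 64.2
```

Emit:
drive_tool([
  [[0,0,0],[0,0,6],0.4],
  [[0,0,0],[0,0,7],0.4],
  [[0,0,0],[0,0,7],0.4],
  [[0,0,0],[0,0,7],0.4],
  [[0,0,0],[0,0,7],0.4],
  [[0,0,0],[0,0,7],0.4],
  [[0,0,0],[0,0,7],0.4],
  [[0,0,0],[0,0,7],0.4],
])

```text
clock: 26.42
eef_pos: [0.6547, -0.0118, 0.0887]
tool_rot: [0.311, 0.95, -0.0, -0.001]
ft_force: [-0.6, -0.1, -1.1]
grip_width: 0.0509
grasp_force: 64.1
```

Emit:
drive_tool([
  [[0,0,0],[0,0,7],0.4],
  [[0,0,0],[0,0,7],0.4],
  [[0,0,0],[0,0,7],0.4],
  [[0,0,0],[0,0,7],0.4],
  [[0,0,0],[0,0,7],0.4],
  [[0,0,0],[0,0,0],0.4],
  [[0,0,0],[0,0,0],0.4],
  [[0,0,0],[0,0,0],0.4],
])

```text
clock: 27.08
eef_pos: [0.6551, -0.0118, 0.0893]
tool_rot: [0.015, 1.0, 0.0, -0.0]
ft_force: [-0.5, 0.2, -1.6]
grip_width: 0.0503
grasp_force: 64.1
```

```bash
python3 edges.py .1375 285 320 360
```

```text
eef [ 0.6552 -0.0118  0.0895] yaw 178.26 w 0.0505
pred [[320.6, 217.8], [320.6, 245.5], [320.5, 304.9], [320.5, 328.4]]
285 [(134.5, 52), (217.5, 47), (245.5, 29), (218.5, 27), (257.5, 25), (312.5, 23), (246.5, 22), (135.5, 21), (328.5, 17), (216.5, 16), (133.5, 16)]
320 [(134.5, 61), (245.5, 54), (217.5, 43), (135.5, 33), (328.5, 32), (136.5, 23), (312.5, 20), (244.5, 20), (216.5, 20), (218.5, 18)]
360 [(134.5, 62), (240.5, 45), (135.5, 41), (217.5, 36), (216.5, 33), (182.5, 29), (191.5, 27), (190.5, 27), (136.5, 24)]
```

Emit:
drive_tool([
  [[0.6,0.4,-5],[0,0,0],0.4],
  [[0,0,-8],[0,0,0],0.4],
  [[0,0,-8],[0,0,0],0.4],
  [[0,0,-8],[0,0,0],0.4],
  [[0,0,0],[0,0,0],0.4],
])

```text
clock: 27.55
eef_pos: [0.6542, -0.0114, 0.0577]
tool_rot: [0.014, 1.0, -0.0, -0.002]
ft_force: [-0.4, -0.1, -2.2]
grip_width: 0.0509
grasp_force: 64.1
```

Emit:
drive_tool([
  [[0,0,-10],[0,0,0],0.4],
  [[0,0,-10],[0,0,0],0.4],
  [[0,0,-10],[0,0,0],0.4],
  [[0,0,-10],[0,0,0],0.4],
  [[0,0,-8],[0,0,0],0.4],
  [[0,0,-5],[0,0,0],0.4],
  [[0,0,0],[0,0,0],0.4],
])

```text
clock: 28.13
eef_pos: [0.6547, -0.0114, 0.0058]
tool_rot: [0.014, 1.0, 0.0, -0.002]
ft_force: [-0.1, 1.0, -2.0]
grip_width: 0.0505
grasp_force: 64.1
```

Emit:
drive_tool([
  [[0,0,-2],[0,0,0],0.4],
  [[0,0,-1],[0,0,0],0.4],
  [[0,0,0],[0,0,0],0.4],
])

```text
clock: 28.38
eef_pos: [0.6564, -0.0114, 0.0052]
tool_rot: [0.014, 1.0, -0.0, 0.0]
ft_force: [0.4, 0.1, -0.6]
grip_width: 0.0506
grasp_force: 64.1
```

Emit:
drive_tool([
  [[0,0,-1],[0,0,0],0.4],
  [[0,0,-1],[0,0,0],0.4],
  [[0,0,0],[0,0,0],0.4],
])

```text
clock: 28.63
eef_pos: [0.6567, -0.0114, 0.0047]
tool_rot: [0.014, 1.0, 0.0, 0.001]
ft_force: [-2.9, -0.0, 4.5]
grip_width: 0.0505
grasp_force: 64.9
```

Seated. Nudge it towards the bar.

Emit:
drive_tool([
  [[1.5,0,0.5],[0,0,0],0.4],
  [[0,0,0],[0,0,0],0.4],
])

```text
clock: 28.8
eef_pos: [0.6578, -0.0114, 0.0047]
tool_rot: [0.014, 1.0, 0.0, 0.0]
ft_force: [-4.2, 0.4, 6.4]
grip_width: 0.0507
grasp_force: 65.1
```

Emit:
drive_tool([
  [[1.5,0,0],[0,0,0],0.4],
  [[0,0,0],[0,0,0],0.4],
])

```text
clock: 28.97
eef_pos: [0.6578, -0.0114, 0.0047]
tool_rot: [0.014, 1.0, 0.0, -0.001]
ft_force: [-7.2, 0.2, 10.0]
grip_width: 0.0503
grasp_force: 65.4
```

Emit:
drive_tool([
  [[1.5,0,0],[0,0,0],0.4],
  [[0,0,0],[0,0,0],0.4],
])

```text
clock: 29.13
eef_pos: [0.6578, -0.0114, 0.0048]
tool_rot: [0.014, 1.0, -0.0, -0.002]
ft_force: [-10.3, 1.0, 11.7]
grip_width: 0.0502
grasp_force: 65.7
```

Emit:
drive_tool([
  [[-4,0,0],[0,0,0],0.4],
  [[0,0,0],[0,0,0],0.6],
  [[0,0,0],[0,0,0],0.75],
  [[0,0,0],[0,0,0],0.75],
  [[0,0,10],[0,0,0],0.75],
  [[0,0,35],[0,0,0],0.75],
  [[0,0,35],[0,0,0],0.75],
  [[-15,5,30],[0,0,0],1],
])

```text
clock: 29.8
eef_pos: [0.6438, -0.0071, 0.1152]
tool_rot: [0.015, 1.0, -0.0, 0.002]
ft_force: [0.3, -0.0, 0.7]
grip_width: 0.0743
grasp_force: 0.0
```

Emit:
drive_tool([
  [[-25,8,25],[0,0,0],1],
  [[-25,8,25],[0,0,0],1],
  [[-25,8,25],[0,0,0],1],
  [[-25,8,0],[0,0,0],1],
  [[-25,8,0],[0,0,0],1],
  [[-15,8,0],[0,0,0],1],
  [[0,0,0],[0,0,0],1],
  [[0,0,0],[0,0,0],1],
])

```text
clock: 30.47
eef_pos: [0.5016, 0.0419, 0.1893]
tool_rot: [0.014, 1.0, -0.0, 0.001]
ft_force: [-0.9, -0.6, -0.3]
grip_width: 0.0853
grasp_force: 0.0
```

```bash
cat > pin.py <<'E'
from h import *
from scipy.optimize import minimize
def boxpts(x0,x1,y,z0,z1): return np.array([[a,b,c] for a in(x0,x1) for b in(-y,y) for c in(z0,z1)])
PARTS=[boxpts(-.0265,.0175,.011,.004,.022),boxpts(-.010,.010,.006,.022,.047)]
def redmask(c):
    h=cv2.cvtColor(c['image'],cv2.COLOR_RGB2HSV)
    return (((h[...,0]<7)|(h[...,0]>173))&(h[...,1]>130)&(h[...,2]>50)).astype(np.uint8)
def render(c,p,z=0,S=4,off=(0,0),shape=(400,640)):
    m=np.zeros(shape,np.uint8); cs,sn=np.cos(p[2]),np.sin(p[2])
    for B in PARTS:
        P=np.c_[p[0]+cs*B[:,0]-sn*B[:,1],p[1]+sn*B[:,0]+cs*B[:,1],B[:,2]+z]
        uv=(proj(c,P)-off+.5)*S-.5
        cv2.fillConvexPoly(m,cv2.convexHull(np.round(uv*16).astype(np.int32)),1,shift=4)
    return m
def fitpin(c,p0,z=0,S=4):
    m=redmask(c); u,v=proj(c,[p0[0],p0[1],z+.02])[0].astype(int); R=60
    l,t=max(u-R,0),max(v-R,0); r,b=min(u+R,640),min(v+R,400)
    sub=cv2.resize(m[t:b,l:r],None,fx=S,fy=S,interpolation=cv2.INTER_NEAREST)
    def cost(q):
        k=render(c,[q[0]/1e3,q[1]/1e3,q[2]/100],z,S,(l,t),sub.shape); i=(k&sub).sum(); return 1-i/max((k|sub).sum(),1)
    best=None
    for dy in(-.4,-.2,0,.2,.4):
        x0=np.array([p0[0]*1e3,p0[1]*1e3,(p0[2]+dy)*100])
        s=minimize(cost,x0,method='Nelder-Mead',options=dict(initial_simplex=np.vstack([x0,x0+[8,0,0],x0+[0,8,0],x0+[0,0,15]]),xatol=.02,fatol=1e-4))
        if best is None or s.fun<best.fun: best=s
    return [round(best.x[0]/1e3,4),round(best.x[1]/1e3,4),round(best.x[2]/100,4)],round(best.fun,3)
E
python3 -c "
from pin import *
o=obs(); w=camera('wrist'); t=camera('top')
for c,n in((w,'w'),(t,'t')):
  k,lab,st,cen=cv2.connectedComponentsWithStats(redmask(c))
  for i in range(1,k):
    if st[i,4]>40: print(n,cen[i].round(1),st[i],unproj(c,cen[i],.025).round(3))
  for nm,p in(('mid',(.466,.082,1.57)),('left',(.475,.349,0)),('right',(.451,-.315,0))):
    u,v=proj(c,[p[0],p[1],.02])[0]
    if 20<u<620 and 15<v<390: print(n,nm,fitpin(c,p))
"
```

```text
{'clock': 30.467, 'joint_pos': [0.084, 0.252, -0.016, 1.3, -0.0, 0.111], 'eef_pos': [0.502, 0.042, 0.189], 'tool_rot': [0.014, 1.0, -0.0, 0.001], 'ft_force': [-0.873, -0.582, -0.26], 'grip_width': 0.085, 'grasp_force': 0.0}
w [ 12.3 126.7] [   0  101   34   47 1020] [[ 0.444 -0.27   0.025]]
w [615.5 142.2] [ 595  118   45   46 1600] [[0.477 0.349 0.025]]
w [357.3 138.5] [336 128  44  23 955] [[0.467 0.081 0.025]]
w mid ([np.float64(0.4682), np.float64(0.0867), np.float64(1.5415)], np.float64(0.056))
w left ([np.float64(0.4815), np.float64(0.356), np.float64(0.2329)], np.float64(0.097))
t [189.  241.6] [183 234  12  16 139] [[0.475 0.352 0.025]]
t [409.9 250.1] [404 242  13  17 132] [[ 0.44  -0.279  0.025]]
t mid ([np.float64(0.466), np.float64(0.082), np.float64(1.17)], np.float64(1.0))
t left ([np.float64(0.4789), np.float64(0.3558), np.float64(0.2723)], np.float64(0.182))
t right ([np.float64(0.4445), np.float64(-0.2793), np.float64(0.3594)], np.float64(0.128))
```

Emit:
drive_tool([
  [[-4,5,-8],[0,0,6.9],0.6],
  [[-4,5,-8],[0,0,6.9],0.6],
  [[-4,5,-8],[0,0,6.9],0.6],
  [[-4,5,-8],[0,0,6.9],0.6],
  [[-4,5,-8],[0,0,6.9],0.6],
  [[-4,5,-8],[0,0,6.9],0.6],
  [[-4,5,-8],[0,0,6.9],0.6],
  [[-4,5,-8],[0,0,6.9],0.6],
])

```text
clock: 31.23
eef_pos: [0.4706, 0.0815, 0.1236]
tool_rot: [-0.453, 0.892, -0.0, -0.0]
ft_force: [0.4, -0.2, 0.6]
grip_width: 0.0513
grasp_force: 0.0
```

Emit:
drive_tool([
  [[-1,4,-6],[0,0,7],0.6],
  [[0,0,-6],[0,0,7],0.6],
  [[0,0,-6],[0,0,7],0.6],
  [[0,0,-6],[0,0,7],0.6],
  [[0,0,-6],[0,0,6.8],0.6],
  [[0,0,0],[0,0,0],0.6],
  [[0,0,0],[0,0,0],0.6],
  [[0,0,0],[0,0,0],0.6],
])

```text
clock: 31.9
eef_pos: [0.4693, 0.0855, 0.0944]
tool_rot: [-0.696, 0.718, -0.0, 0.0]
ft_force: [0.6, -0.0, -0.2]
grip_width: 0.0513
grasp_force: 0.0
```

```bash
python3 -c "
from pin import *
o=obs(); w=camera('wrist')
print(fitpin(w,(.4682,.0867,1.54)), proj(w,[.4682,.0867,.047]))
save(w,'w4',(160,60,560,360),2)
"
```

```text
{'clock': 31.9, 'joint_pos': [0.18, 0.274, -0.248, 1.048, -0.0, -1.359], 'eef_pos': [0.469, 0.085, 0.094], 'tool_rot': [-0.696, 0.718, -0.0, 0.0], 'ft_force': [0.607, -0.044, -0.175], 'grip_width': 0.051, 'grasp_force': 0.0}
([np.float64(0.4681), np.float64(0.0872), np.float64(1.5291)], np.float64(0.033)) [[320.7360801  210.53195719]]
```

View pics/w4.png

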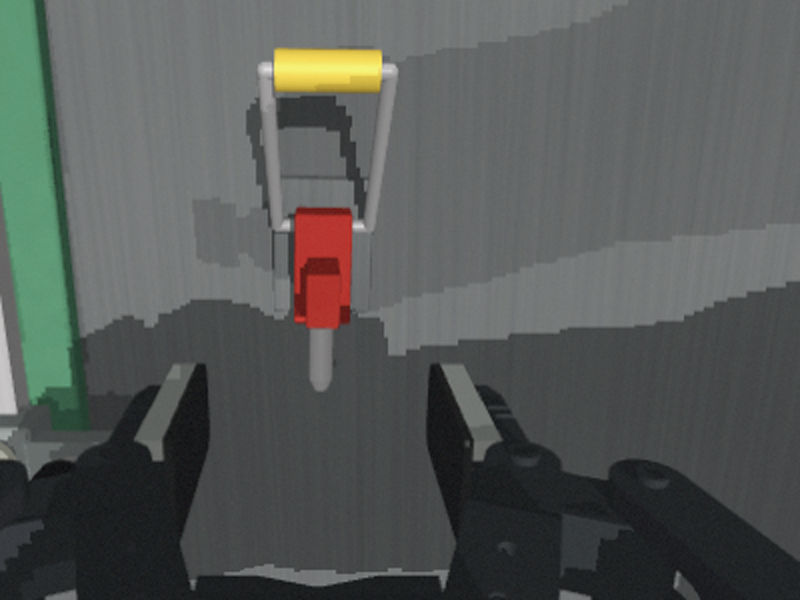

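Wrist crop (2x): the red pin's tab is at (322,295), its tip at (320,385) and its open yellow loop bar at (328,70). It is centred between the fingers, so I'm grasping it.

Emit:
drive_tool([
  [[-1.2,1.7,-20],[0,0,-0.6],0.6],
  [[0,0,-20],[0,0,0],0.6],
  [[0,0,-20],[0,0,0],0.6],
  [[0,0,-15],[0,0,0],0.6],
  [[0,0,-12],[0,0,0],0.6],
  [[0,0,-8],[0,0,0],0.6],
  [[0,0,-2],[0,0,0],0.6],
  [[0,0,0],[0,0,0],0.6],
])

```text
clock: 32.62
eef_pos: [0.4674, 0.0873, -0.0028]
tool_rot: [-0.693, 0.721, 0.0, -0.0]
ft_force: [0.4, -0.3, 0.4]
grip_width: 0.0509
grasp_force: 0.0
```

Emit:
drive_tool([
  [[0,0,0],[0,0,0],0.3],
  [[0,0,0],[0,0,0],0.1],
  [[0,0,0],[0,0,0],0],
  [[0,0,0],[0,0,0],0],
  [[0,0,0],[0,0,0],0],
  [[0,0,0],[0,0,0],0],
  [[0,0,0],[0,0,0],0],
  [[0,0,0],[0,0,0],0],
])

```text
clock: 33.28
eef_pos: [0.4681, 0.0875, -0.0018]
tool_rot: [-0.693, 0.721, -0.0, 0.001]
ft_force: [-1.2, 0.5, 5.8]
grip_width: 0.0108
grasp_force: 60.0
```

Emit:
drive_tool([
  [[0,0,10],[0,0,0],0],
  [[0,0,20],[0,0,0],0],
  [[0,0,25],[0,0,0],0],
  [[0,0,25],[0,0,0],0],
  [[0,0,20],[0,0,-6.5],0],
  [[8.5,-7.4,0],[0,0,-6.9],0],
  [[8.5,-7.4,0],[0,0,-6.9],0],
  [[8.5,-7.4,0],[0,0,-6.9],0],
])

```text
clock: 33.95
eef_pos: [0.4927, 0.0649, 0.0973]
tool_rot: [-0.502, 0.865, 0.0, -0.0]
ft_force: [-0.5, 0.1, -2.1]
grip_width: 0.0103
grasp_force: 58.9
```

Emit:
drive_tool([
  [[8.5,-7.4,0],[0,0,-6.9],0],
  [[8.5,-7.4,0],[0,0,-6.9],0],
  [[8.5,-7.4,0],[0,0,-6.9],0],
  [[8.5,-7.4,0],[0,0,-6.9],0],
  [[8.5,-7.4,0],[0,0,-6.9],0],
  [[8.5,-7.4,0],[0,0,-6.9],0],
  [[8.5,-7.4,0],[0,0,-6.9],0],
  [[8.5,-7.4,0],[0,0,-6.9],0],
])

```text
clock: 34.62
eef_pos: [0.5604, 0.0055, 0.0963]
tool_rot: [-0.044, 0.999, -0.0, -0.001]
ft_force: [0.3, -0.6, -2.5]
grip_width: 0.0106
grasp_force: 58.9
```

Emit:
drive_tool([
  [[8.5,-7.4,0],[0,0,-7],0],
  [[0,0,0],[0,0,0],0],
  [[0,0,0],[0,0,0],0],
  [[0,0,0],[0,0,0],0],
])

```text
clock: 34.95
eef_pos: [0.5682, -0.0012, 0.0966]
tool_rot: [0.013, 1.0, 0.0, -0.001]
ft_force: [0.8, 0.1, -2.3]
grip_width: 0.0108
grasp_force: 58.9
```

```bash
python3 -c "
from pin import *
o=obs(); w=camera('wrist'); e=o['eef_pos']; q=o['tool_rot']; y=2*np.arctan2(q[1],q[0])-np.pi; print(np.rad2deg(y))
p=(e[0],e[1],y); print(fitpin(w,p,z=e[2]+.0018))
y=(y+np.pi/2)
"
```

```text
{'clock': 34.95, 'joint_pos': [-0.002, 0.441, 0.007, 1.139, 0.0, 0.023], 'eef_pos': [0.568, -0.001, 0.097], 'tool_rot': [0.013, 1.0, 0.0, -0.001], 'ft_force': [0.78, 0.071, -2.25], 'grip_width': 0.011, 'grasp_force': 58.872}
-1.4703988949273077
([np.float64(0.5691), np.float64(-0.0017), np.float64(-0.0067)], np.float64(0.223))
```

Emit:
drive_tool([
  [[5,-4,0],[0,0,-0.2],0],
  [[5,-3.8,0],[0,0,0],0],
  [[0,0,-12],[0,0,0],0],
  [[0,0,-15],[0,0,0],0],
  [[0,0,-12],[0,0,0],0],
  [[0,0,-5],[0,0,0],0],
  [[0,0,0],[0,0,0],0],
  [[0,0,0],[0,0,0],0],
])

```text
clock: 35.67
eef_pos: [0.5796, -0.0094, 0.0534]
tool_rot: [0.016, 1.0, -0.0, -0.0]
ft_force: [0.1, 0.0, -2.9]
grip_width: 0.0108
grasp_force: 58.9
```

```bash
python3 -c "
from pin import *
o=obs(); s=camera('scene'); e=np.array(o['eef_pos'])
F=lambda x,y,z:[.6556+x*.9996+y*.03,-.0112-x*.03+y*.9996,z]
print('tip',proj(s,[e[0]+.05,e[1]-.0015,e[2]+.0018+.011]).round(1),'hole',proj(s,[F(0.012,0,.065)]).round(1),'posttop',proj(s,[F(0,0,.0845)]).round(1),'left',proj(s,[F(0,.11,.0845)]).round(1))
save(s,'s3',(270,150,420,262),5.3)
"
```

```text
{'clock': 35.667, 'joint_pos': [-0.016, 0.499, -0.021, 1.051, -0.0, 0.015], 'eef_pos': [0.58, -0.009, 0.053], 'tool_rot': [0.016, 1.0, -0.0, -0.0], 'ft_force': [0.106, 0.006, -2.86], 'grip_width': 0.011, 'grasp_force': 58.871}
tip [[331.  204.5]] hole [[337.1 216. ]] posttop [[335.3 207.3]] left [[376.7 194.7]]
```

View pics/s3.png

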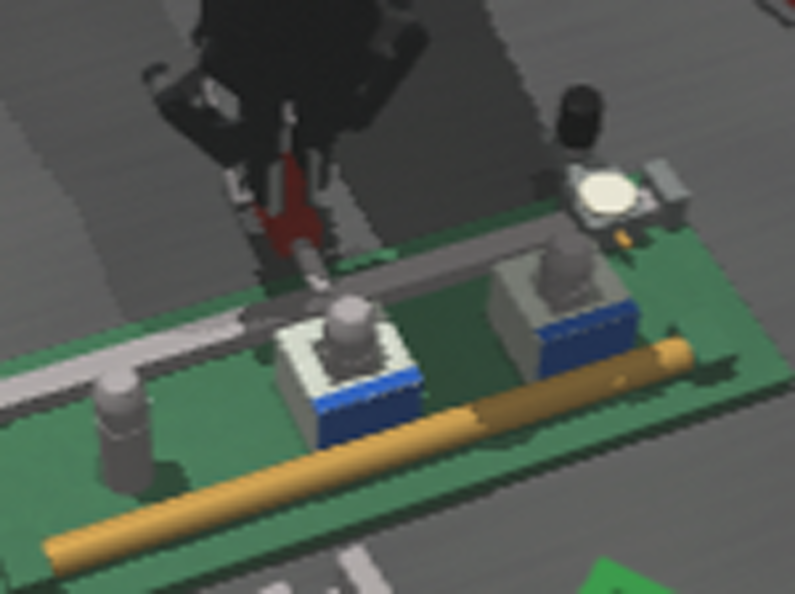

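Scene crop (5.3x): both blocks stand with their blue faces, (370,405) and (585,335), against the brass bar. The pin is level with its tip at (325,290), lined up on the middle post at (350,310). Inserting now.

Emit:
drive_tool([
  [[4,-0.1,-0.4],[0,0,0],0],
  [[4,-0.1,0],[0,0,0],0],
  [[4,-0.1,0],[0,0,0],0],
  [[4,-0.1,0],[0,0,0],0],
  [[0,0,0],[0,0,0],0],
])

```text
clock: 36.13
eef_pos: [0.5968, -0.0097, 0.0533]
tool_rot: [0.016, 1.0, 0.0, 0.001]
ft_force: [0.3, -1.1, -3.1]
grip_width: 0.0108
grasp_force: 58.9
```

Emit:
drive_tool([
  [[2,-0.1,0],[0,0,0],0],
  [[2,0,0],[0,0,0],0],
  [[2,-0.1,0],[0,0,0],0],
  [[0,0,0],[0,0,0],0],
])

```text
clock: 36.47
eef_pos: [0.6018, -0.0099, 0.0529]
tool_rot: [0.016, 1.0, -0.0, 0.0]
ft_force: [0.1, -0.9, -2.1]
grip_width: 0.0107
grasp_force: 58.9
```

Emit:
drive_tool([
  [[3,-0.1,0],[0,0,0],0],
  [[3,-0.1,0],[0,0,0],0],
  [[3,-0.1,0],[0,0,0],0],
  [[0,0,0],[0,0,0],0],
])

```text
clock: 36.8
eef_pos: [0.6112, -0.0102, 0.053]
tool_rot: [0.016, 1.0, -0.0, 0.001]
ft_force: [0.7, -0.2, -3.0]
grip_width: 0.0109
grasp_force: 58.9
```

Emit:
drive_tool([
  [[4,-0.1,0],[0,0,0],0],
  [[4,-0.1,0],[0,0,0],0],
  [[4,-0.1,0],[0,0,0],0],
  [[0,0,0],[0,0,0],0],
])

```text
clock: 37.13
eef_pos: [0.6235, -0.0105, 0.053]
tool_rot: [0.016, 1.0, -0.0, 0.001]
ft_force: [-0.1, 0.5, -3.1]
grip_width: 0.0106
grasp_force: 58.9
```

Emit:
drive_tool([
  [[2,-0.1,0],[0,0,0],0],
  [[1.5,0,0],[0,0,0],0],
  [[0,0,0],[0,0,0],0],
])

```text
clock: 37.38
eef_pos: [0.6261, -0.0106, 0.0529]
tool_rot: [0.016, 1.0, -0.0, 0.0]
ft_force: [-0.6, 0.3, -2.7]
grip_width: 0.0109
grasp_force: 58.9
```

Emit:
drive_tool([
  [[1.5,0,0],[0,0,0],0],
  [[1,0,0],[0,0,0],0],
  [[0,0,0],[0,0,0],0],
])

```text
clock: 37.63
eef_pos: [0.6268, -0.0106, 0.0527]
tool_rot: [0.016, 1.0, -0.0, -0.002]
ft_force: [-4.8, -0.1, 0.4]
grip_width: 0.0109
grasp_force: 59.2
```

Emit:
drive_tool([
  [[1.5,0,0],[0,0,0],0],
  [[0,0,0],[0,0,0],0],
])

```text
clock: 37.8
eef_pos: [0.6269, -0.0106, 0.0525]
tool_rot: [0.016, 1.0, -0.0, -0.003]
ft_force: [-7.9, -0.4, 2.6]
grip_width: 0.0108
grasp_force: 59.6
```

Emit:
drive_tool([
  [[-2,0,0],[0,0,0],0],
  [[0,0,0],[0,0,0],0.2],
  [[0,0,0],[0,0,0],0.35],
  [[0,0,0],[0,0,0],0.35],
  [[0,0,5],[0,0,0],0.35],
  [[0,0,20],[0,0,0],0.35],
  [[0,0,25],[0,0,0],0.35],
  [[0,0,20],[0,0,0],0.35],
])

```text
clock: 38.47
eef_pos: [0.6286, -0.0106, 0.1248]
tool_rot: [0.016, 1.0, 0.0, 0.001]
ft_force: [0.8, -0.3, 0.2]
grip_width: 0.0297
grasp_force: 0.0
```

```bash
cat > yel.py <<'E'
from h import *
def yel():
    for n in('scene','top','wrist'):
        c=camera(n); h=cv2.cvtColor(c['image'],cv2.COLOR_RGB2HSV)
        m=((h[...,0]>21)&(h[...,0]<32)&(h[...,1]>150)&(h[...,2]>60)).astype(np.uint8)
        k,l,st,cen=cv2.connectedComponentsWithStats(m)
        print(n,[(cen[i].round(1).tolist(),int(st[i,4])) for i in range(1,k) if 12<st[i,4]<1500])
        F=lambda x,y,z:[.6558+x*.9996+y*.03,-.0112-x*.03+y*.9996,z]
        print('  open/closed mid',proj(c,[F(-.106,0,.1215),F(.0305,0,.065)]).round(1).tolist(),'left',proj(c,[F(-.106,.11,.1215),F(.0305,.11,.065)]).round(1).tolist())
if __name__=='__main__': yel(); obs()
E
python3 yel.py
```

```text
scene [([405.8, 118.5], 25), ([193.0, 170.2], 43), ([120.6, 218.5], 45)]
  open/closed mid [[319.4, 167.4], [340.1, 221.8]] left [[359.5, 156.3], [381.5, 208.8]]
top [([492.6, 237.4], 46), ([187.0, 267.3], 50), ([424.2, 275.6], 45)]
  open/closed mid [[313.4, 209.6], [314.7, 164.0]] left [[271.7, 209.1], [276.0, 163.5]]
wrist [([318.8, 66.6], 1267)]
  open/closed mid [[320.2, 79.4], [320.0, 265.9]] left [[533.2, 79.8], [457.8, 265.3]]
{'clock': 38.617, 'joint_pos': [-0.017, 0.533, 0.237, 1.268, -0.0, 0.015], 'eef_pos': [0.63, -0.011, 0.126], 'tool_rot': [0.016, 1.0, -0.0, 0.003], 'ft_force': [0.576, -0.109, -1.044], 'grip_width': 0.03, 'grasp_force': 0.0}
```

Emit:
drive_tool([
  [[-18,0.6,0],[0,0,0],0.1],
  [[-19,0.6,0],[0,0,0],0],
  [[-19,0.6,0],[0,0,0],0],
  [[-19,0.6,0],[0,0,0],0],
  [[-19,0.6,0],[0,0,0],0],
  [[-19,0.4,0],[0,0,0],0],
  [[0,0,-20],[0,0,0],0],
  [[0,0,-22],[0,0,0],0],
])

```text
clock: 39.28
eef_pos: [0.5149, -0.0072, 0.0814]
tool_rot: [0.016, 1.0, -0.0, 0.002]
ft_force: [0.8, 0.0, -1.0]
grip_width: 0.0003
grasp_force: 0.0
```

Emit:
drive_tool([
  [[5,-0.1,0],[0,0,0],0],
  [[5,-0.2,0],[0,0,0],0],
  [[5,-0.1,0],[0,0,0],0],
  [[5,-0.2,0],[0,0,0],0],
  [[5,-0.1,0],[0,0,0],0],
  [[5,-0.2,0],[0,0,0],0],
])

```text
clock: 39.78
eef_pos: [0.5296, -0.0077, 0.0814]
tool_rot: [0.016, 1.0, 0.0, -0.015]
ft_force: [-47.7, 1.2, 40.5]
grip_width: -0.0
grasp_force: 25.7
```

Emit:
drive_tool([
  [[5,-0.1,0],[0,0,0],0],
  [[5,-0.2,0],[0,0,0],0],
  [[5,-0.1,0],[0,0,0],0],
  [[0,0,0],[0,0,0],0],
])

```text
clock: 40.12
eef_pos: [0.5304, -0.0077, 0.0821]
tool_rot: [0.016, 0.999, 0.0, -0.028]
ft_force: [-71.5, 2.2, 60.3]
grip_width: 0.0
grasp_force: 37.4
```

```bash
python3 yel.py
```

```text
scene [([405.8, 118.4], 23), ([193.0, 170.2], 42), ([319.1, 169.6], 32), ([120.6, 218.5], 44)]
  open/closed mid [[319.4, 167.4], [340.1, 221.8]] left [[359.5, 156.3], [381.5, 208.8]]
top [([492.6, 237.4], 46), ([187.0, 267.3], 50), ([424.1, 275.7], 47)]
  open/closed mid [[313.4, 209.6], [314.7, 164.0]] left [[271.7, 209.1], [276.0, 163.5]]
wrist [([3.7, 385.5], 262)]
  open/closed mid [[321.0, 300.7], [320.5, 428.9]] left [[558.1, 299.2], [471.4, 427.6]]
{'clock': 40.267, 'joint_pos': [-0.015, 0.426, -0.059, 1.139, 0.001, 0.017], 'eef_pos': [0.531, -0.008, 0.082], 'tool_rot': [0.016, 1.0, 0.0, -0.027], 'ft_force': [-69.977, 1.115, 59.649], 'grip_width': -0.0, 'grasp_force': 37.244}
```

Emit:
drive_tool([
  [[-15,0.4,0],[0,0,0],0],
  [[-20,0.5,0],[0,0,0],0],
  [[-15,0.4,0],[0,0,0],0],
  [[0,0,-10],[0,0,0],0],
  [[0,0,-10],[0,0,0],0],
  [[0,0,0],[0,0,0],0],
])

```text
clock: 40.77
eef_pos: [0.5102, -0.0072, 0.0593]
tool_rot: [0.016, 1.0, -0.0, -0.001]
ft_force: [0.9, -0.5, -0.9]
grip_width: -0.0
grasp_force: 0.0
```

```bash
python3 yel.py
```

```text
scene [([345.0, 15.0], 40), ([344.3, 26.7], 22), ([336.1, 31.5], 13), ([405.8, 118.5], 25), ([193.0, 170.2], 42), ([318.7, 169.1], 44), ([120.6, 218.5], 44)]
  open/closed mid [[319.4, 167.4], [340.1, 221.8]] left [[359.5, 156.3], [381.5, 208.8]]
top [([492.6, 237.4], 46), ([187.0, 267.3], 50), ([424.2, 275.6], 46)]
  open/closed mid [[313.4, 209.6], [314.7, 164.0]] left [[271.7, 209.1], [276.0, 163.5]]
wrist [([318.6, 342.5], 245)]
  open/closed mid [[321.7, 375.4], [320.9, 467.5]] left [[582.0, 372.6], [476.4, 466.0]]
{'clock': 40.917, 'joint_pos': [-0.014, 0.371, -0.207, 0.993, 0.0, 0.018], 'eef_pos': [0.511, -0.007, 0.06], 'tool_rot': [0.016, 1.0, 0.0, -0.0], 'ft_force': [-0.533, 0.349, 0.286], 'grip_width': 0.0, 'grasp_force': 0.0}
```

Emit:
drive_tool([
  [[5,-0.1,0],[0,0,0],0],
  [[5,-0.2,0],[0,0,0],0],
  [[4,-0.1,0],[0,0,0],0],
  [[4,-0.1,0],[0,0,0],0],
])

```text
clock: 41.25
eef_pos: [0.527, -0.0077, 0.0609]
tool_rot: [0.016, 1.0, 0.0, -0.001]
ft_force: [-11.4, -0.6, 8.3]
grip_width: -0.0002
grasp_force: 6.0
```

Emit:
drive_tool([
  [[4,-0.1,0],[0,0,0],0],
  [[0,0,0],[0,0,0],0],
])

```text
clock: 41.42
eef_pos: [0.5262, -0.0076, 0.0602]
tool_rot: [0.016, 1.0, 0.0, -0.006]
ft_force: [-14.3, 0.1, 9.9]
grip_width: -0.0
grasp_force: 6.9
```

Emit:
drive_tool([
  [[4,-0.1,0],[0,0,0],0],
  [[0,0,0],[0,0,0],0],
])

```text
clock: 41.58
eef_pos: [0.526, -0.0076, 0.0599]
tool_rot: [0.016, 1.0, 0.0, -0.01]
ft_force: [-23.2, 0.8, 15.7]
grip_width: -0.0003
grasp_force: 11.4
```

Emit:
drive_tool([
  [[4,-0.1,0],[0,0,0],0],
  [[0,0,0],[0,0,0],0],
])

```text
clock: 41.75
eef_pos: [0.5258, -0.0076, 0.0596]
tool_rot: [0.016, 1.0, 0.0, -0.013]
ft_force: [-31.6, 1.1, 22.8]
grip_width: -0.0002
grasp_force: 16.1
```

Emit:
drive_tool([
  [[-12,0,0],[0,0,0],0],
  [[0,0,0],[0,0,0],0],
  [[4,-0.1,5],[0,0,0],0],
  [[5,-0.1,6],[0,0,0],0],
  [[0,0,0],[0,0,0],0],
])

```text
clock: 42.17
eef_pos: [0.541, -0.0083, 0.074]
tool_rot: [0.016, 1.0, -0.0, 0.003]
ft_force: [-0.1, -0.7, 0.0]
grip_width: 0.0001
grasp_force: 0.1
```

Emit:
drive_tool([
  [[6,-0.1,5],[0,0,0],0],
  [[6,-0.1,4],[0,0,0],0],
  [[0,0,0],[0,0,0],0],
])

```text
clock: 42.42
eef_pos: [0.552, -0.0084, 0.0822]
tool_rot: [0.016, 1.0, 0.0, 0.002]
ft_force: [0.1, -0.6, 1.3]
grip_width: -0.0001
grasp_force: 0.0
```

Emit:
drive_tool([
  [[6,-0.1,3],[0,0,0],0],
  [[6,-0.1,2],[0,0,0],0],
  [[0,0,0],[0,0,0],0],
])

```text
clock: 42.67
eef_pos: [0.5628, -0.0086, 0.0864]
tool_rot: [0.016, 1.0, -0.0, 0.001]
ft_force: [1.3, -0.9, -0.3]
grip_width: 0.0001
grasp_force: 0.0
```

```bash
python3 yel.py
```

```text
scene [([405.8, 118.5], 25), ([193.1, 170.0], 40), ([323.7, 171.8], 40), ([120.6, 218.5], 44)]
  open/closed mid [[319.4, 167.4], [340.1, 221.8]] left [[359.5, 156.3], [381.5, 208.8]]
top [([492.6, 237.4], 46), ([187.0, 267.3], 50), ([424.1, 275.7], 45)]
  open/closed mid [[313.4, 209.6], [314.7, 164.0]] left [[271.7, 209.1], [276.0, 163.5]]
wrist [([6.7, 362.3], 887), ([318.6, 332.8], 106)]
  open/closed mid [[320.9, 239.3], [320.4, 381.2]] left [[563.8, 238.3], [470.0, 380.1]]
{'clock': 42.817, 'joint_pos': [-0.015, 0.436, -0.032, 1.103, -0.0, 0.016], 'eef_pos': [0.561, -0.009, 0.086], 'tool_rot': [0.016, 1.0, -0.0, -0.0], 'ft_force': [0.303, -0.19, 0.369], 'grip_width': -0.0, 'grasp_force': 0.0}
```

Emit:
drive_tool([
  [[6,-0.1,2],[0,0,0],0],
  [[6,-0.1,2],[0,0,0],0],
  [[6,-0.1,1],[0,0,0],0],
  [[0,0,0],[0,0,0],0],
])

```text
clock: 43.15
eef_pos: [0.5808, -0.0089, 0.0914]
tool_rot: [0.016, 1.0, -0.0, 0.001]
ft_force: [1.1, -0.4, 0.2]
grip_width: 0.0
grasp_force: 0.0
```

```bash
python3 yel.py
```

```text
scene [([405.9, 118.4], 24), ([193.0, 170.2], 42), ([327.4, 176.9], 39), ([120.6, 218.4], 45)]
  open/closed mid [[319.4, 167.4], [340.1, 221.8]] left [[359.5, 156.3], [381.5, 208.8]]
top [([492.6, 237.4], 47), ([187.0, 267.3], 50), ([424.3, 275.6], 47)]
  open/closed mid [[313.4, 209.6], [314.7, 164.0]] left [[271.7, 209.1], [276.0, 163.5]]
wrist [([6.5, 343.0], 839), ([318.6, 348.1], 114)]
  open/closed mid [[320.3, 197.4], [320.1, 355.8]] left [[563.4, 196.8], [469.9, 354.9]]
{'clock': 43.3, 'joint_pos': [-0.015, 0.464, 0.028, 1.135, 0.0, 0.016], 'eef_pos': [0.579, -0.009, 0.091], 'tool_rot': [0.016, 1.0, 0.0, -0.0], 'ft_force': [-0.164, -0.197, -0.378], 'grip_width': 0.0, 'grasp_force': 0.0}
```

Emit:
drive_tool([
  [[6,-0.1,1],[0,0,0],0],
  [[6,-0.1,1],[0,0,0],0],
  [[6,-0.1,0],[0,0,0],0],
  [[0,0,0],[0,0,0],0],
])

```text
clock: 43.63
eef_pos: [0.5986, -0.0092, 0.0931]
tool_rot: [0.016, 1.0, 0.0, 0.001]
ft_force: [-0.2, -1.0, -0.4]
grip_width: 0.0001
grasp_force: 0.0
```

```bash
python3 yel.py
```

```text
scene [([405.7, 118.4], 23), ([193.0, 170.2], 43), ([120.6, 218.5], 44), ([340.0, 221.1], 53)]
  open/closed mid [[319.4, 167.4], [340.1, 221.8]] left [[359.5, 156.3], [381.5, 208.8]]
top [([492.6, 237.4], 47), ([187.0, 267.3], 50), ([424.3, 275.6], 47)]
  open/closed mid [[313.4, 209.6], [314.7, 164.0]] left [[271.7, 209.1], [276.0, 163.5]]
wrist [([5.3, 328.6], 579), ([318.6, 332.3], 94), ([318.3, 342.2], 55)]
  open/closed mid [[319.7, 156.9], [319.7, 333.6]] left [[567.9, 156.8], [471.7, 332.7]]
{'clock': 43.783, 'joint_pos': [-0.015, 0.497, 0.086, 1.161, -0.0, 0.016], 'eef_pos': [0.597, -0.009, 0.093], 'tool_rot': [0.016, 1.0, -0.0, -0.0], 'ft_force': [-0.555, -0.166, -0.712], 'grip_width': -0.0, 'grasp_force': 0.0}
```

Emit:
drive_tool([
  [[-5,0,25],[0,0,0],0],
  [[-8,10,25],[0,0,1],0.2],
  [[-9,25,20],[0,0,1],0.6],
  [[-9,31,0],[0,0,1],0.6],
  [[-9,31,0],[0,0,1],0.6],
  [[-9,31,0],[0,0,1],0.6],
  [[-9,31,0],[0,0,1],0.6],
  [[-9,31,0],[0,0,1],0.6],
])

```text
clock: 44.45
eef_pos: [0.5289, 0.182, 0.1631]
tool_rot: [-0.045, 0.999, 0.0, 0.0]
ft_force: [-0.4, 0.1, -0.6]
grip_width: 0.0508
grasp_force: 0.0
```

Emit:
drive_tool([
  [[-9,31,0],[0,0,1],0.6],
  [[-9,31,0],[0,0,1],0.6],
  [[-9,31,0],[0,0,1],0.6],
  [[-9,31,0],[0,0,1],0.6],
  [[-9,31,-20],[0,0,1],0.6],
  [[-4,20,-20],[0,0,1],0.6],
  [[0,0,0],[0,0,1],0.6],
  [[0,0,0],[0,0,0],0.6],
])

```text
clock: 45.12
eef_pos: [0.479, 0.356, 0.1212]
tool_rot: [-0.108, 0.994, -0.001, -0.002]
ft_force: [0.7, -0.6, 0.6]
grip_width: 0.051
grasp_force: 0.0
```

```bash
python3 -c "
from pin import *
o=obs(); w=camera('wrist')
print(fitpin(w,(.4815,.356,.23)), proj(w,[.48,.354,.047]))
"
```

```text
{'clock': 45.117, 'joint_pos': [0.639, 0.479, 0.135, 1.231, -0.0, 0.424], 'eef_pos': [0.479, 0.356, 0.121], 'tool_rot': [-0.108, 0.994, -0.001, -0.002], 'ft_force': [0.72, -0.646, 0.577], 'grip_width': 0.051, 'grasp_force': 0.0}
([np.float64(0.4812), np.float64(0.3529), np.float64(0.2025)], np.float64(0.058)) [[317.18788995 198.19745952]]
```

Emit:
drive_tool([
  [[1,-1.5,-15],[0,0,-0.8],0.6],
  [[1,-1.5,-15],[0,0,0],0.6],
  [[0,0,-10],[0,0,0],0.6],
  [[0,0,0],[0,0,0],0.6],
  [[0,0,0],[0,0,0],0.6],
])

```text
clock: 45.58
eef_pos: [0.4831, 0.3519, 0.0832]
tool_rot: [-0.098, 0.995, -0.0, -0.0]
ft_force: [-0.5, 0.2, 1.1]
grip_width: 0.0513
grasp_force: 0.0
```

```bash
python3 -c "
from pin import *
o=obs(); w=camera('wrist')
print(fitpin(w,(.4812,.3529,.2)))
h=cv2.cvtColor(w['image'],cv2.COLOR_RGB2HSV); m=((h[...,0]>21)&(h[...,0]<32)&(h[...,1]>150)).astype(np.uint8)
k,l,st,cen=cv2.connectedComponentsWithStats(m)
for i in range(1,k):
  if st[i,4]>200:
    b=unproj(w,cen[i],.0675)[0]; d=np.array([.4812,.3529])-b[:2]; print(b.round(4),st[i],np.arctan2(d[1],d[0]),np.linalg.norm(d))
"
```

```text
{'clock': 45.583, 'joint_pos': [0.63, 0.506, 0.075, 1.14, -0.0, 0.432], 'eef_pos': [0.483, 0.352, 0.083], 'tool_rot': [-0.098, 0.995, -0.0, -0.0], 'ft_force': [-0.463, 0.172, 1.053], 'grip_width': 0.051, 'grasp_force': 0.0}
([np.float64(0.4812), np.float64(0.3529), np.float64(0.2111)], np.float64(0.045))
[0.4057 0.3369 0.0675] [ 293   76   57   23 1296] 0.20837543656083676 0.07712902164782495
```

Emit:
drive_tool([
  [[-1.9,1,-20],[0,0,0.8],0.6],
  [[0,0,-20],[0,0,0],0.6],
  [[0,0,-18],[0,0,0],0.6],
  [[0,0,-15],[0,0,0],0.6],
  [[0,0,-8],[0,0,0],0.6],
  [[0,0,-4],[0,0,0],0.6],
  [[0,0,0],[0,0,0],0.6],
  [[0,0,0],[0,0,0],0.6],
])

```text
clock: 46.3
eef_pos: [0.4817, 0.3543, -0.001]
tool_rot: [-0.106, 0.994, 0.0, 0.001]
ft_force: [0.4, 0.0, 1.2]
grip_width: 0.0508
grasp_force: 0.0
```

Emit:
drive_tool([
  [[0,0,0],[0,0,0],0.3],
  [[0,0,0],[0,0,0],0.1],
  [[0,0,0],[0,0,0],0],
  [[0,0,0],[0,0,0],0],
  [[0,0,0],[0,0,0],0],
  [[0,0,0],[0,0,0],0],
  [[0,0,0],[0,0,0],0],
  [[0,0,0],[0,0,0],0],
])

```text
clock: 46.97
eef_pos: [0.4817, 0.3542, -0.0011]
tool_rot: [-0.106, 0.994, 0.0, 0.001]
ft_force: [-1.0, -0.3, 5.2]
grip_width: 0.0107
grasp_force: 61.7
```

Emit:
drive_tool([
  [[0,0,10],[0,0,0],0],
  [[0,0,20],[0,0,0],0],
  [[0,0,25],[0,0,0],0],
  [[0,0,25],[0,0,0],0],
  [[4,-15,20],[0,0,-1.4],0],
  [[9,-24,0],[0,0,-1.4],0],
  [[10,-25,0],[0,0,-1.4],0],
  [[10,-25,0],[0,0,-1.4],0],
])

```text
clock: 47.63
eef_pos: [0.5135, 0.2641, 0.0981]
tool_rot: [-0.058, 0.998, -0.0, -0.0]
ft_force: [0.2, -0.3, -3.7]
grip_width: 0.0108
grasp_force: 60.6
```

Emit:
drive_tool([
  [[10,-25,0],[0,0,-1.4],0],
  [[10,-25,0],[0,0,-1.4],0],
  [[10,-25,0],[0,0,-1.4],0],
  [[10,-25,0],[0,0,-1.4],0],
  [[10,-25,0],[0,0,-1.4],0],
  [[10,-25,0],[0,0,-1.3],0],
  [[5,-14,0],[0,0,0],0],
  [[0,0,0],[0,0,0],0],
])

```text
clock: 48.3
eef_pos: [0.5792, 0.0972, 0.0972]
tool_rot: [0.017, 1.0, -0.001, -0.001]
ft_force: [0.9, -0.1, -3.4]
grip_width: 0.0106
grasp_force: 60.6
```

Emit:
drive_tool([
  [[0,0,0],[0,0,0],0],
  [[0,0,0],[0,0,0],0],
])

```text
clock: 48.47
eef_pos: [0.5781, 0.1012, 0.0974]
tool_rot: [0.015, 1.0, 0.0, -0.001]
ft_force: [-0.4, 0.4, -3.5]
grip_width: 0.0107
grasp_force: 60.6
```

Emit:
drive_tool([
  [[2,0,-10],[0,0,0],0],
  [[2,0,-15],[0,0,0],0],
  [[0,0,-12],[0,0,0],0],
  [[0,0,-6.7],[0,0,0],0],
  [[0,0,0],[0,0,0],0],
  [[0,0,0],[0,0,0],0],
])

```text
clock: 48.97
eef_pos: [0.5823, 0.1014, 0.0535]
tool_rot: [0.014, 1.0, -0.0, -0.001]
ft_force: [0.8, 0.3, -2.2]
grip_width: 0.0105
grasp_force: 60.6
```

Emit:
drive_tool([
  [[4,-0.1,0],[0,0,0],0],
  [[4,-0.1,0],[0,0,0],0],
  [[4,-0.1,0],[0,0,0],0],
  [[3,-0.1,0],[0,0,0],0],
  [[0,0,0],[0,0,0],0],
])

```text
clock: 49.38
eef_pos: [0.5993, 0.1004, 0.0547]
tool_rot: [0.015, 1.0, 0.0, 0.001]
ft_force: [-0.2, -0.6, -3.4]
grip_width: 0.0105
grasp_force: 60.6
```

Emit:
drive_tool([
  [[2,-0.1,0],[0,0,0],0],
  [[2,0,0],[0,0,0],0],
  [[2,-0.1,0],[0,0,0],0],
  [[0,0,0],[0,0,0],0],
])

```text
clock: 49.72
eef_pos: [0.6044, 0.1002, 0.0542]
tool_rot: [0.015, 1.0, 0.0, 0.0]
ft_force: [0.3, 0.6, -3.0]
grip_width: 0.0108
grasp_force: 60.6
```

Emit:
drive_tool([
  [[3,-0.1,0],[0,0,0],0],
  [[3,-0.1,0],[0,0,0],0],
  [[2,-0.1,0],[0,0,0],0],
  [[0,0,0],[0,0,0],0],
])

```text
clock: 50.05
eef_pos: [0.6126, 0.0999, 0.0542]
tool_rot: [0.015, 1.0, 0.0, 0.0]
ft_force: [1.0, -0.4, -2.8]
grip_width: 0.0105
grasp_force: 60.6
```

Emit:
drive_tool([
  [[4,-0.1,-0.5],[0,0,0],0],
  [[4,-0.1,0],[0,0,0],0],
  [[4,-0.1,0],[0,0,0],0],
  [[2,0,0],[0,0,0],0],
  [[0,0,0],[0,0,0],0],
])

```text
clock: 50.47
eef_pos: [0.6267, 0.0996, 0.0536]
tool_rot: [0.015, 1.0, 0.0, 0.0]
ft_force: [-0.4, -0.0, -2.3]
grip_width: 0.0104
grasp_force: 60.6
```

Emit:
drive_tool([
  [[2,-0.1,0],[0,0,0],0],
  [[1.5,0,0],[0,0,0],0],
  [[0,0,0],[0,0,0],0],
])

```text
clock: 50.72
eef_pos: [0.6297, 0.0995, 0.0537]
tool_rot: [0.015, 1.0, -0.0, 0.0]
ft_force: [0.4, -0.6, -2.9]
grip_width: 0.0102
grasp_force: 60.6
```

Emit:
drive_tool([
  [[1.5,0,0],[0,0,0],0],
  [[1,0,0],[0,0,0],0],
  [[0,0,0],[0,0,0],0],
])

```text
clock: 50.97
eef_pos: [0.6305, 0.0995, 0.0535]
tool_rot: [0.015, 1.0, -0.0, -0.001]
ft_force: [-4.4, -0.7, 0.2]
grip_width: 0.0103
grasp_force: 61.0
```

Emit:
drive_tool([
  [[1.5,0,0],[0,0,0],0],
  [[0,0,0],[0,0,0],0],
])

```text
clock: 51.13
eef_pos: [0.6306, 0.0995, 0.0534]
tool_rot: [0.015, 1.0, -0.0, -0.003]
ft_force: [-7.9, 0.5, 1.3]
grip_width: 0.0106
grasp_force: 61.3
```

Emit:
drive_tool([
  [[-2,0,0],[0,0,0],0],
  [[0,0,0],[0,0,0],0.2],
  [[0,0,0],[0,0,0],0.35],
  [[0,0,0],[0,0,0],0.35],
  [[0,0,5],[0,0,0],0.35],
  [[0,0,20],[0,0,0],0.35],
  [[0,0,25],[0,0,0],0.35],
  [[0,0,20],[0,0,0],0.35],
])

```text
clock: 51.8
eef_pos: [0.6321, 0.0995, 0.1256]
tool_rot: [0.015, 1.0, 0.0, 0.001]
ft_force: [0.6, 0.7, 0.3]
grip_width: 0.03
grasp_force: 0.0
```

Emit:
drive_tool([
  [[-18,0.6,0],[0,0,0],0.1],
  [[-19,0.6,0],[0,0,0],0],
  [[-19,0.6,0],[0,0,0],0],
  [[-19,0.6,0],[0,0,0],0],
  [[-19,0.6,0],[0,0,0],0],
  [[-22,0.4,0],[0,0,0],0],
  [[0,0,-20],[0,0,0],0],
  [[0,0,-22],[0,0,0],0],
])

```text
clock: 52.47
eef_pos: [0.5171, 0.1035, 0.0843]
tool_rot: [0.015, 1.0, 0.001, 0.003]
ft_force: [0.4, -0.1, 1.1]
grip_width: -0.0002
grasp_force: 0.0
```

Emit:
drive_tool([
  [[0,0,-20],[0,0,0],0],
  [[0,0,0],[0,0,0],0],
  [[0,0,0],[0,0,0],0],
])

```text
clock: 52.72
eef_pos: [0.515, 0.1028, 0.0616]
tool_rot: [0.015, 1.0, -0.0, -0.001]
ft_force: [-0.7, 0.1, 0.8]
grip_width: 0.0002
grasp_force: 0.0
```

```bash
python3 yel.py
```

```text
scene [([322.3, 19.9], 536), ([358.5, 157.8], 37), ([193.0, 170.2], 43), ([120.6, 218.5], 46), ([339.9, 221.1], 54)]
  open/closed mid [[319.4, 167.4], [340.1, 221.8]] left [[359.5, 156.3], [381.5, 208.8]]
top [([314.4, 164.5], 41), ([492.6, 237.3], 46), ([424.3, 275.6], 46)]
  open/closed mid [[313.4, 209.6], [314.7, 164.0]] left [[271.7, 209.1], [276.0, 163.5]]
wrist [([318.6, 338.5], 230)]
  open/closed mid [[64.1, 362.9], [165.9, 458.5]] left [[320.5, 364.5], [319.8, 459.4]]
{'clock': 52.867, 'joint_pos': [0.197, 0.394, -0.163, 1.011, 0.0, 0.227], 'eef_pos': [0.517, 0.103, 0.063], 'tool_rot': [0.015, 1.0, 0.0, 0.002], 'ft_force': [0.339, -0.519, 0.294], 'grip_width': -0.0, 'grasp_force': 0.0}
```

Emit:
drive_tool([
  [[5,-0.1,0],[0,0,0],0],
  [[5,-0.1,1],[0,0,0],0],
  [[4,-0.1,5],[0,0,0],0],
  [[5,-0.1,6],[0,0,0],0],
  [[0,0,0],[0,0,0],0],
])

```text
clock: 53.28
eef_pos: [0.5369, 0.1027, 0.0756]
tool_rot: [0.015, 1.0, 0.0, 0.002]
ft_force: [-0.3, 0.0, 0.9]
grip_width: 0.0001
grasp_force: 0.2
```

Emit:
drive_tool([
  [[6,-0.1,5],[0,0,0],0],
  [[6,-0.1,4],[0,0,0],0],
  [[0,0,0],[0,0,0],0],
])

```text
clock: 53.53
eef_pos: [0.5487, 0.1025, 0.084]
tool_rot: [0.015, 1.0, 0.0, 0.002]
ft_force: [0.7, 0.4, -0.5]
grip_width: 0.0003
grasp_force: 0.1
```

Emit:
drive_tool([
  [[6,-0.1,3],[0,0,0],0],
  [[6,-0.1,2],[0,0,0],0],
  [[6,-0.1,2],[0,0,0],0],
  [[0,0,0],[0,0,0],0],
])

```text
clock: 53.87
eef_pos: [0.5664, 0.1021, 0.0902]
tool_rot: [0.015, 1.0, 0.0, 0.001]
ft_force: [-0.1, 0.6, 0.6]
grip_width: -0.0003
grasp_force: 0.0
```

Emit:
drive_tool([
  [[6,-0.1,2],[0,0,0],0],
  [[6,-0.1,1],[0,0,0],0],
  [[6,-0.1,1],[0,0,0],0],
  [[6,-0.1,1],[0,0,0],0],
  [[6,-0.1,0],[0,0,0],0],
  [[0,0,0],[0,0,0],0],
  [[0,0,0],[0,0,0],0],
])

```text
clock: 54.45
eef_pos: [0.5947, 0.1014, 0.0944]
tool_rot: [0.015, 1.0, -0.0, -0.0]
ft_force: [0.8, -0.1, -0.2]
grip_width: 0.0002
grasp_force: 0.0
```

```bash
python3 yel.py
```

```text
scene [([326.2, 5.7], 16), ([330.1, 22.9], 671), ([193.0, 170.2], 43), ([379.5, 186.2], 51), ([120.6, 218.5], 44), ([340.0, 221.1], 53)]
  open/closed mid [[319.4, 167.4], [340.1, 221.8]] left [[359.5, 156.3], [381.5, 208.8]]
top [([274.6, 164.4], 39), ([314.4, 164.5], 41), ([492.7, 237.4], 45), ([424.2, 275.6], 45)]
  open/closed mid [[313.4, 209.6], [314.7, 164.0]] left [[271.7, 209.1], [276.0, 163.5]]
wrist [([318.6, 335.9], 66), ([318.5, 344.6], 45)]
  open/closed mid [[76.1, 170.8], [169.0, 338.9]] left [[318.7, 170.4], [318.8, 339.4]]
{'clock': 54.6, 'joint_pos': [0.169, 0.506, 0.107, 1.172, 0.0, 0.199], 'eef_pos': [0.594, 0.101, 0.095], 'tool_rot': [0.015, 1.0, -0.0, -0.0], 'ft_force': [0.278, -0.156, -0.287], 'grip_width': 0.0, 'grasp_force': 0.0}
```

Emit:
drive_tool([
  [[-8,10,20],[0,0,0],0.4],
  [[-9,22,10],[0,0,0],0.7],
  [[-9,23,0],[0,0,0],0.7],
  [[0,0,0],[0,0,0],0.7],
  [[0,0,0],[0,0,0],0.7],
])

```text
clock: 55.02
eef_pos: [0.5678, 0.1576, 0.125]
tool_rot: [0.014, 1.0, -0.0, 0.0]
ft_force: [0.3, -0.3, -0.1]
grip_width: 0.0592
grasp_force: 0.0
```

```bash
python3 yel.py; python3 -c "
from h import *
s=camera('scene'); save(s,'s4',(290,160,410,250),6.6)
"
```

```text
scene [([329.0, 22.6], 626), ([193.0, 170.2], 43), ([381.7, 207.9], 50), ([120.6, 218.5], 44), ([339.8, 221.1], 53)]
  open/closed mid [[319.4, 167.4], [340.1, 221.8]] left [[359.5, 156.3], [381.5, 208.8]]
top [([275.5, 164.4], 39), ([314.4, 164.5], 41), ([492.6, 237.4], 46), ([424.3, 275.6], 47)]
  open/closed mid [[313.4, 209.6], [314.7, 164.0]] left [[271.7, 209.1], [276.0, 163.5]]
wrist [([256.8, 340.4], 217), ([252.2, 349.8], 38)]
  open/closed mid [[30.4, 208.4], [125.7, 341.3]] left [[222.6, 208.4], [254.9, 342.1]]
{'clock': 55.167, 'joint_pos': [0.268, 0.459, 0.113, 1.225, -0.0, 0.298], 'eef_pos': [0.568, 0.156, 0.124], 'tool_rot': [0.015, 1.0, -0.0, -0.0], 'ft_force': [0.275, -0.048, -0.806], 'grip_width': 0.06, 'grasp_force': 0.0}
```

View pics/s4.png

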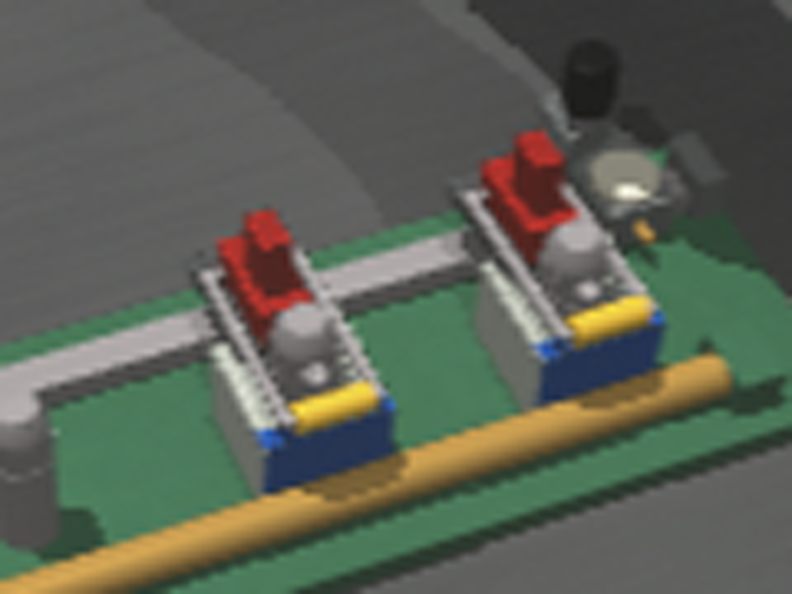

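The scene crop shows both pins home with their yellow crossbars closed at (335,408) and (610,318), blue faces at the bar. The carriage is at the left stop, so I'm starting the second pass.

Emit:
drive_tool([
  [[0,0.5,-20],[0,0,0],0.7],
  [[0,0,-20],[0,0,0],0.7],
  [[0,0,-20],[0,0,0],0.7],
  [[0,0,-18],[0,0,0],0.7],
  [[0,0,-14],[0,0,0],0.7],
  [[0,0,-8],[0,0,0],0.7],
  [[0,0,0],[0,0,0],0.7],
])

```text
clock: 55.8
eef_pos: [0.5668, 0.1558, 0.0223]
tool_rot: [0.016, 1.0, -0.001, -0.002]
ft_force: [-0.6, -0.2, 0.6]
grip_width: 0.0598
grasp_force: 0.0
```

Emit:
drive_tool([
  [[0,0,0],[0,0,0],0.3],
  [[0,0,0],[0,0,0],0.1],
  [[0,0,0],[0,0,0],0],
  [[0,0,0],[0,0,0],0],
  [[0,0,0],[0,0,0],0],
  [[0,0,0],[0,0,0],0],
  [[0,0,0],[0,0,0],0],
])

```text
clock: 56.38
eef_pos: [0.5696, 0.1568, 0.0263]
tool_rot: [0.015, 1.0, -0.0, 0.001]
ft_force: [-0.9, -1.6, 6.0]
grip_width: 0.02
grasp_force: 58.8
```

Emit:
drive_tool([
  [[-0.3,-8,0],[0,0,0],0],
  [[-0.3,-10,0],[0,0,0],0],
  [[-0.3,-10,0],[0,0,0],0],
  [[0,0,0],[0,0,0],0],
])

```text
clock: 56.72
eef_pos: [0.5687, 0.1281, 0.0262]
tool_rot: [0.016, 1.0, 0.0, 0.001]
ft_force: [0.1, -1.0, 6.9]
grip_width: 0.02
grasp_force: 59.2
```

Emit:
drive_tool([
  [[-0.3,-10,0],[0,0,0],0],
  [[-0.3,-10,0],[0,0,0],0],
  [[-0.3,-10,0],[0,0,0],0],
  [[-0.3,-10,0],[0,0,0],0],
  [[-0.3,-10,0],[0,0,0],0],
  [[-0.3,-10,0],[0,0,0],0],
  [[-0.3,-10,0],[0,0,0],0],
  [[-0.3,-10,0],[0,0,0],0],
])

```text
clock: 57.38
eef_pos: [0.5665, 0.0496, 0.0262]
tool_rot: [0.015, 1.0, 0.001, 0.002]
ft_force: [0.4, 1.8, 5.9]
grip_width: 0.02
grasp_force: 59.2
```

Emit:
drive_tool([
  [[-0.3,-10,0],[0,0,0],0],
  [[-0.3,-10,0],[0,0,0],0],
  [[-0.3,-10,0],[0,0,0],0],
  [[-0.3,-10,0],[0,0,0],0],
  [[-0.3,-10,0],[0,0,0],0],
  [[-0.3,-10,0],[0,0,0],0],
  [[-0.3,-10,0],[0,0,0],0],
  [[-0.3,-10,0],[0,0,0],0],
])

```text
clock: 58.05
eef_pos: [0.5643, -0.0306, 0.0263]
tool_rot: [0.015, 1.0, 0.001, 0.002]
ft_force: [0.4, 2.9, 5.1]
grip_width: 0.0197
grasp_force: 59.2
```

Emit:
drive_tool([
  [[-0.3,-11,0],[0,0,0],0],
  [[-0.3,-11,0],[0,0,0],0],
  [[-0.3,-11,0],[0,0,0],0],
  [[-0.3,-11,0],[0,0,0],0],
  [[-0.3,-11,0],[0,0,0],0],
  [[-0.3,-11,0],[0,0,0],0],
  [[-0.3,-11,0],[0,0,0],0],
  [[-0.3,-11,0],[0,0,0],0],
])

```text
clock: 58.72
eef_pos: [0.5618, -0.1189, 0.0263]
tool_rot: [0.015, 1.0, 0.001, 0.002]
ft_force: [-0.1, 1.6, 6.6]
grip_width: 0.0198
grasp_force: 59.2
```

Emit:
drive_tool([
  [[-0.3,-11,0],[0,0,0],0],
  [[-0.3,-10,0],[0,0,0],0],
  [[-0.3,-10,0],[0,0,0],0],
  [[-0.1,-5,0],[0,0,0],0],
  [[-0.1,-5,0],[0,0,0],0],
  [[0,0,0],[0,0,0],0],
])

```text
clock: 59.22
eef_pos: [0.5605, -0.1612, 0.0262]
tool_rot: [0.015, 1.0, -0.0, 0.002]
ft_force: [0.5, -0.1, 6.1]
grip_width: 0.0196
grasp_force: 59.2
```

Emit:
drive_tool([
  [[-0.1,-4,0],[0,0,0],0],
  [[-0.1,-4,0],[0,0,0],0],
  [[0,0,0],[0,0,0],0],
])

```text
clock: 59.47
eef_pos: [0.5603, -0.1687, 0.0263]
tool_rot: [0.015, 1.0, -0.0, 0.002]
ft_force: [0.2, 0.2, 5.8]
grip_width: 0.0204
grasp_force: 59.2
```

Emit:
drive_tool([
  [[-0.1,-2,0],[0,0,0],0],
  [[0,-1.5,0],[0,0,0],0],
  [[0,0,0],[0,0,0],0],
])

```text
clock: 59.72
eef_pos: [0.5602, -0.1717, 0.0262]
tool_rot: [0.015, 1.0, 0.0, 0.002]
ft_force: [0.6, 1.0, 6.7]
grip_width: 0.0199
grasp_force: 59.3
```

Emit:
drive_tool([
  [[0,-1.5,0],[0,0,0],0],
  [[0,-1.5,0],[0,0,0],0],
  [[0,0,0],[0,0,0],0],
])

```text
clock: 59.97
eef_pos: [0.5602, -0.1731, 0.0263]
tool_rot: [0.014, 1.0, 0.002, 0.002]
ft_force: [-0.0, 4.8, 6.6]
grip_width: 0.0198
grasp_force: 59.4
```

Emit:
drive_tool([
  [[0,-1.5,0],[0,0,0],0],
  [[0,-1.5,0],[0,0,0],0],
  [[0,0,0],[0,0,0],0],
])

```text
clock: 60.22
eef_pos: [0.5602, -0.1731, 0.0262]
tool_rot: [0.014, 1.0, 0.004, 0.002]
ft_force: [-0.2, 11.6, 9.3]
grip_width: 0.0193
grasp_force: 59.6
```

Emit:
drive_tool([
  [[0,3.5,0],[0,0,0],0],
  [[0,0,0],[0,0,0],0.3],
  [[0,0,0],[0,0,0],0.6],
  [[0,0,0],[0,0,0],0.6],
  [[0,0,8],[0,0,0],0.6],
  [[0,0,35],[0,0,0],0.6],
  [[0,0,40],[0,0,0],0.6],
  [[-20,0,20],[0,0,0],0.6],
])

```text
clock: 60.88
eef_pos: [0.5436, -0.175, 0.1323]
tool_rot: [0.015, 1.0, -0.001, 0.004]
ft_force: [1.3, -0.7, 1.5]
grip_width: 0.0509
grasp_force: 0.0
```

Emit:
drive_tool([
  [[-30,0,10],[0,0,0],0.6],
  [[-30,0,10],[0,0,0],0.6],
  [[-20,0,0],[0,0,0],0.6],
  [[0,0,0],[0,0,0],0.6],
  [[0,0,0],[0,0,0],0.6],
])

```text
clock: 61.3
eef_pos: [0.4584, -0.1744, 0.1486]
tool_rot: [0.016, 1.0, -0.0, 0.001]
ft_force: [-0.1, 0.0, 0.4]
grip_width: 0.0511
grasp_force: 0.0
```

```bash
python3 yel.py; python3 -c "
from h import *
c=camera('top')
for q in('carriage','vise','vblock','bin','pin1','block1'):
  for s in silhouettes(q,c): 
    if s['conf']>.4: print(q,round(s['conf'],2),np.round(s['bbox']).tolist())
w=camera('wrist'); d=np.argwhere(w['image'].max(2)<40); 
F=lambda x,y,z:[.6558+x*.9996+y*.03,-.0112-x*.03+y*.9996,z]
print(proj(w,[F(-.092,-.165,.074)]),[np.round(s['bbox']).tolist() for s in silhouettes('carriage',w)])
"
```

```text
scene [([329.2, 21.8], 608), ([324.4, 10.1], 38), ([193.0, 170.2], 43), ([381.8, 207.7], 46), ([120.6, 218.5], 44), ([339.9, 221.1], 54)]
  open/closed mid [[319.4, 167.4], [340.1, 221.8]] left [[359.5, 156.3], [381.5, 208.8]]
top [([275.5, 164.4], 39), ([314.4, 164.5], 41), ([492.7, 237.4], 45)]
  open/closed mid [[313.4, 209.6], [314.7, 164.0]] left [[271.7, 209.1], [276.0, 163.5]]
wrist [([135.5, 87.0], 606), ([133.7, 355.5], 129), ([181.1, 381.2], 1252)]
  open/closed mid [[554.2, 328.2], [487.7, 406.4]] left [[700.2, 325.9], [594.7, 404.5]]
{'clock': 61.45, 'joint_pos': [-0.362, 0.256, -0.123, 1.191, 0.0, -0.332], 'eef_pos': [0.46, -0.174, 0.148], 'tool_rot': [0.015, 1.0, -0.0, 0.0], 'ft_force': [0.535, -0.044, 0.049], 'grip_width': 0.051, 'grasp_force': 0.0}
carriage 0.56 [366.0, 189.0, 378.0, 218.0]
carriage 0.51 [309.0, 167.0, 322.0, 202.0]
vise 0.83 [176.0, 152.0, 210.0, 204.0]
vblock 0.89 [324.0, 122.0, 342.0, 149.0]
bin 0.76 [413.0, 149.0, 448.0, 194.0]
pin1 0.94 [308.0, 164.0, 325.0, 203.0]
pin1 0.85 [267.0, 163.0, 284.0, 200.0]
pin1 0.65 [466.0, 235.0, 498.0, 252.0]
pin1 0.49 [270.0, 161.0, 282.0, 167.0]
block1 0.71 [281.0, 108.0, 310.0, 134.0]
block1 0.49 [271.0, 167.0, 287.0, 186.0]
block1 0.44 [305.0, 167.0, 320.0, 182.0]
[[323.62365103 308.45802118]] [[307.0, 268.0, 341.0, 331.0], [581.0, 314.0, 640.0, 391.0]]
```

The carriage is at the right-hand stop, both loops read closed, and the vise, V-block and bin have not moved. Handing in.

```bash
python3 -c "
from workcell import job_done
print(job_done())"
```

```text
the job is handed in; nothing more can be done
None
```

Job handed in: the carriage made its first pass to the left-hand stop, both loaded blocks (left and middle posts) were turned blue face to the bar and locked with red pins and closed loops, and the carriage was slid back to the right-hand stop; the vise, V-block and bin were not disturbed, and no verdict came back when I handed in.

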